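# Lower the sample into the mounting press with the release valve

### The job

The sample standing on the raised ram of the small hydraulic mounting press has to go down into the mould. Crack the release valve open counter-clockwise just a fraction of a turn, so that the ram sinks slowly (never faster than 2 cm a second) until it is fully down; then turn the valve shut again, snug but not forced, and set the loose top punch in the mould with its flange down on the rim, pressing gently. Leave the other things on the desk where they stand.

Things in the scene. Friction and masses are not known exactly. Their poses are not given: they have to be found in the camera images.
- press: small grey hydraulic mounting press, fixed to the desk: base plate 150 mm (its x) by 240 mm (its y), origin at the centre of the underside, z up. The mould tower stands at y = -55 mm, the pump block (74 x 78 mm, top at z = 79 mm) with the release valve at y = +65 mm; a pump lever points to +x from the pump block and rises to z = 140 mm at x = 170 mm; a pressure gauge faces -x
- mould_mouth (a point): centre of the mould's bore at its top rim, 150 mm above the desk; bore 32 mm wide, vertical, in a steel cylinder 66 mm in diameter; z up
- press_ram (a joint): how far the ram has sunk from its raised place, m: about 0 raised (its top 4 mm below the mouth), 0.035 fully down on its stop. With the valve shut it holds; past the cracking point it sinks under its own weight at a steady speed that grows with the opening (some 5 mm/s just past cracking, 20 mm/s at 0.1 to 0.35 rad past it, more when wider); turning well back below the cracking point stops it
- release_valve (a joint): turn of the release valve's needle, rad, counter-clockwise from above positive: 0 shut on its seat (a hard stop), 1.4 wide open. It starts shut or nearly so (below 0.08). The cracking point differs from time to time with the load, between about 0.4 and 1.0. Friction 0.2 N m; it stays where it is left
- valve_wing (a joint): twist of the wing handle against the needle, rad: the slender spindle winds up elastically by 0.33 rad per N m, so by 0.05 to 0.1 rad while the handle is being turned (positive when opening, negative when closing; the handle runs ahead of the needle by as much) and 0 when left alone. Beyond 0.25 rad (0.75 N m, reached if the handle is forced on after the needle has met its seat) needle and seat are damaged
- valve_handle (a point): centre of the release valve's wing handle: an upright flat bar 46 mm long (along this point's x), 10 mm thick (along y), 24 mm high (z, 110 to 134 mm above the desk), on a vertical spindle 9 mm thick whose axis passes through this point; beside the spindle is free space down to a brass gland of 26 mm at 91 mm above the desk. It turns with the valve
- sample_center (a point): centre of the sample: a black resin cylinder 30 mm in diameter, 16 mm high, standing loose on the ram, at first 12 mm proud of the mould's mouth
- punch_mid (a point): middle (half-way up, 28 mm above its foot) of the loose top punch, which stands on the desk on its nose: steel nose 30 mm in diameter and 18 mm long with a 3 mm chamfered foot, then a flange 46 mm in diameter and 8 mm thick, then a dark ribbed grip 26 mm in diameter and 30 mm tall; 56 mm tall in all, 250 g. Seated, its flange lies on the mould's rim and this point is 10 mm above the mouth
- loupe: black stand loupe, 40 mm wide, 36 mm tall, bystander; origin at its underside
- objective_case: black screw case, 43 mm in diameter, 54 mm tall, bystander; origin at its underside
- mount_a: resin cylinder 30 mm in diameter, 13 mm high, on the desk, bystander; origin at its underside
- mount_b: resin cylinder 30 mm in diameter, 19 mm high, on the desk, bystander; origin at its underside
- tweezers: tweezers 120 mm long lying on the desk, bystander; origin at their underside
- dropper_bottle: dropper bottle 33 mm in diameter, 102 mm tall, bystander; origin at its underside
Things that resemble listed ones, but are neither listed nor needed, are in the scene too. Leave any purple or turquoise look-alike of the part that bears punch_mid alone.

How it is judged:
On the way:
1. the ram is fully down (value of joint press_ram above 0.0335 m), for 0.2 s.
At the end, for the whole second after the job is handed in: the ram is fully down (sunk 33.5 mm or more) with the sample flat on it inside the mould, the release valve is shut (within 0.06 rad of its seat), and the top punch sits upright in the mould's bore with its flange on the rim (within 2.5 mm of fully down) (value of joint press_ram above 0.0335 m and value of joint release_valve below 0.06 rad and z of sample_center in the frame of mould_mouth below -0.028 m and horizontal distance between sample_center and mould_mouth below 0.004 m and horizontal distance between punch_mid and mould_mouth below 0.003 m and z of punch_mid in the frame of mould_mouth below 0.0125 m and angle between punch_mid's own z axis and vertical below 0.06 rad); the robot touches nothing.
It fails at once if the ram sinks faster than 20 mm/s (velocity of joint press_ram above 0.02 m/s).
It fails at once if the release valve is forced (its spindle wound up by more than 0.25 rad, about 0.75 N m) (value of joint valve_wing below -0.25 rad or value of joint valve_wing above 0.25 rad).
It fails at once if the top punch is pressed on the press with more than 50 N (contact force between top_punch and press above 50 N).
It fails at once if a bystander is pushed more than 20 mm or knocked over (distance of any of loupe, objective_case, mount_a, mount_b, tweezers, dropper_bottle from where it was at the start of the episode above 0.02 m).
It also fails if it takes over 72 s, if anything falls off the work surface, if the arm or the gripper's body presses on something with over 40 N, if the wrist force passes 120 N, or if a joint passes its speed limit or range.

### The arm

A 7-joint arm with a two-finger parallel gripper is mounted at the origin on a cart in front of the work surface, level with it; the furniture and walls round the work are solid. World frame = base frame: x ahead of the robot, y to its left, z up, the work surface at z = 0. Lengths are in m, angles in rad, forces in N, time in s.
With the tool pointing down it reaches from about 0.4 to 0.85 m from the base axis. Payload 4.5 kg.
Tool frame: the origin (TCP) lies on the mounting face of the last link; the fingertips stand 166 mm ahead of it and the grasp point (between the pads) lies 147 mm ahead of it (manip.finger_overhang is the distance from the TCP to the fingertips, in m); y points along the fingers, z is the direction in which the jaws open and shut, and the axes are right-handed (so a half turn about y gives the same grasp; the last joint's range is limited). The gripper opens to 88 mm and grips with 3 to 60 N. Pads are 18 mm wide; open, the fingers measure 123 mm over their backs; the gripper's body (75 mm by 187 mm) begins 45 mm behind the grasp point.
Start: joints at [1.306, 0.689, -0.195, 1.565, 0.157, 0.902, -0.215], TCP at [0.184, -0.597, 0.405] pointing down, gripper open.
Joint ranges: [-3.01, 3.01], [-0.46, 2.08], [-1.47, 1.51], [0.13, 2.56], [-1, 4.14], [0.04, 2.09], [-2.66, 2.66]. Speed limits (rad/s): [2.57, 2.57, 3.14, 3.14, 3.14, 3.14, 3.14].

### API

Orientations are given as a rotation vector (axis times angle).
In Python, from workcell import manip gives the robot as it stands.
- The arm moves only by the tool play_rows, never from a script. Its argument "series" is a list of rows, each a list of 7 numbers: the shift along the tool's x, y, z scaled (see below), then the turn, a rotation vector about the tool's x, y, z scaled (see below), then the closure, from 0 (fully open) to 1 (shut). A call has 1 to 10 rows; each row is the pose to reach, as a shift and turn from the pose measured when the call began, along the tool's axes at that moment; what a row does not reach only later rows make up. The controller multiplies each number of a shift by 0.08 m and each number of a turn by 120 degrees. A row lasts 1/12 s, in which the tool goes at most 41.7 mm and 7.16 degrees, less where a joint would pass 70% of its speed; a pose out of reach is approached as far as the arm can. A call with a number of a shift or a turn outside -1 to 1 is refused whole. A call with a gripper value outside its range is refused whole. The fingers move at their own pace and stop on an object; "newtons" is the grip in N (left out, the last holds). Time passes only in rows, so rows that repeat a pose let the fingers close. It gives the time, the measured TCP pose, the force and the opening at its end, in the units of the state.
- manip.get_obs(): the state, without advancing time (a new reading comes with each control period).
- manip.capture(name): name is "scene" or "side" or "wrist"; returns (picture, depth): 384x512x3 uint8, red, green, blue; 384x512 float32, m along the optical axis (not along the pixel's ray), 0 where there is no reading.
- manip.camera_info(name): a dict with "mtx" (3x3 intrinsics, pixels), "D" ([k1, k2, p1, p2, k3] as OpenCV has them; the pictures are not rectified), "pose" (4x4, takes a point from camera to world coordinates). Camera axes: x right, y up, looking along -z (the intrinsics and any distortion apply to the point x, -y, -z); pixel columns grow to the right and rows downward; lengths in m; the calibration is good to about 2 mm. A picture is of the moment at which its call begins: read the wrist's pose just before it. camera_info takes no time and is no camera call; for the wrist camera it gives the pose at the moment of the call.
- manip.close_job(): hands the job in, once; it reports no verdict.
The state is a dict: "time": time; "joint_pos": joint angles; "qvel": joint speeds; "tau": joint torques, N m; "ee_pos": TCP position; "tool_rot": TCP orientation; "wrist_force": force on the tool from outside, world axes, zero at the start; "wrist_torque": the same for the moment, N m; "opening": finger opening in m.
Only numpy, scipy, OpenCV 4.12 (cv2) and the standard library are available. Lean on these libraries where they do the work, as an engineer would, in place of code of your own. Each camera call takes 0.05 s, during which the arm holds its last target.

## Working session

There is one attempt and no reset: what is moved stays moved. The work goes in short steps, Python scripts to look and compute and a tool call to move; the robot and the scene stay as the last step left them, time stands still between calls to the robot, and variables do not carry over. Pictures are saved under pics/ and viewed, and the job is handed in when it is done.

Besides the shell and the picture viewer there is one more tool, called after "Call:" as a command line: name --pt "numbers of a row" for each row, then --argument value for the rest. play_rows: Moves the arm, as the interface text tells. Its arguments: {"type":"object","properties":{"series":{"type":"array"},"newtons":{"type":"number"}},"required":["series"]}

```bash
mkdir -p pics; python3 - <<'E'
from workcell import manip
import cv2,numpy as np
o=manip.get_obs();print({k:np.round(v,3) for k,v in o.items()})
for n in ["scene","side"]:
    i=manip.camera_info(n);p,d=manip.capture(n)
    np.savez(f"{n}0.npz",p=p,d=d,mtx=i["mtx"],D=i["D"],pose=i["pose"])
    cv2.imwrite(f"pics/{n}0.png",cv2.resize(p[:,:,::-1],(800,600),interpolation=cv2.INTER_CUBIC))
    print(n,np.round(i["pose"],3),np.round(i["mtx"],1),i["D"])
E
```

```text
{'time': np.float64(0.0), 'joint_pos': array([ 1.306,  0.69 , -0.195,  1.566,  0.157,  0.902, -0.215]), 'qvel': array([ 0.   , -0.   ,  0.001,  0.   , -0.001,  0.001, -0.   ]), 'tau': array([-0.0000e+00, -5.2757e+01, -1.2670e+00, -1.5343e+01, -5.3000e-02,
        7.0000e-03,  0.0000e+00]), 'ee_pos': array([ 0.184, -0.597,  0.404]), 'tool_rot': array([-0.311,  2.063, -2.059]), 'wrist_force': array([-0.423,  0.086, -0.038]), 'wrist_torque': array([ 0.024,  0.035, -0.016]), 'opening': np.float64(0.088)}
scene [[ 0.577  0.365 -0.731 -0.327]
 [-0.817  0.251 -0.52  -0.488]
 [-0.006  0.897  0.442  0.615]
 [ 0.     0.     0.     1.   ]] [[422.9   0.  261.3]
 [  0.  422.9 190.9]
 [  0.    0.    1. ]] [0.04005585 0.         0.         0.         0.        ]
side [[ 0.986  0.08  -0.149  0.298]
 [-0.169  0.418 -0.893 -1.112]
 [-0.009  0.905  0.425  0.678]
 [ 0.     0.     0.     1.   ]] [[475.6   0.  263.4]
 [  0.  475.6 189.3]
 [  0.    0.    1. ]] [-0.1185673  0.         0.         0.         0.       ]
```

View pics/scene0.png

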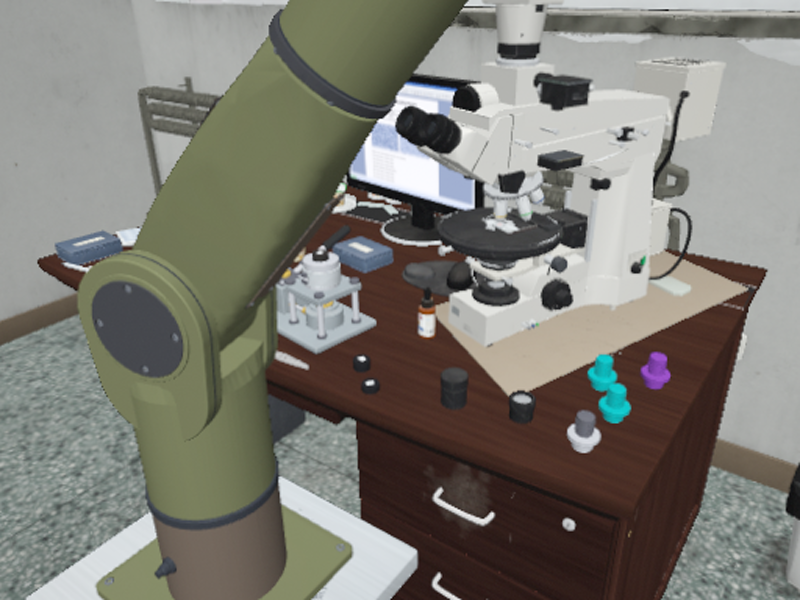

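View pics/side0.png

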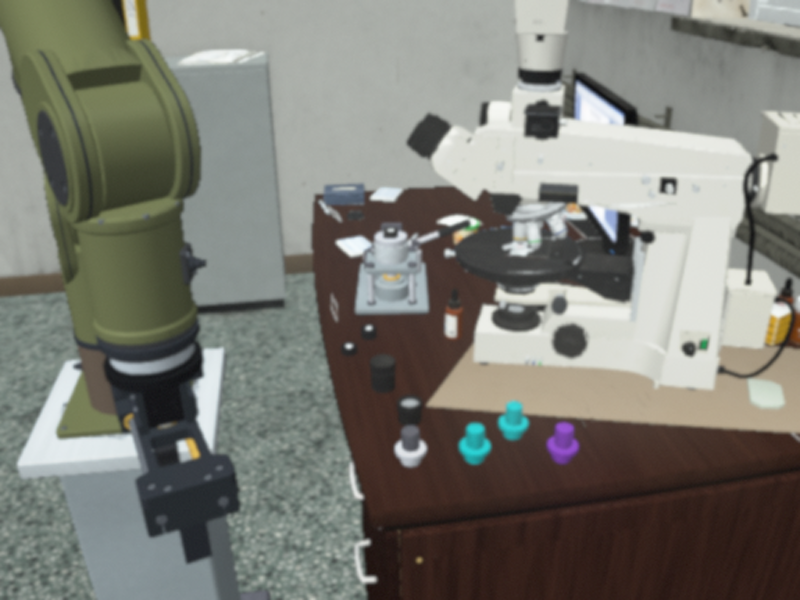

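The steel punch with a dark grip is at scene (584,430) / side (410,447). The turquoise pair at scene (602,372), (614,403) and the purple at (656,370) are decoys. The press is at scene (325,300) / side (391,275), with its valve side hidden. Next I'll enlarge the punch and measure.

```bash
cat > h.py <<'E'
import numpy as np,cv2
from scipy.spatial.transform import Rotation as R
from workcell import manip
def load(f):
    return dict(np.load(f))
def ray(c,u,v):
    q=cv2.undistortPoints(np.array([[[u,v]]],float),c["mtx"],c["D"])[0,0]
    return c["pose"][:3,:3]@np.array([q[0],-q[1],-1.]),c["pose"][:3,3]
def atz(c,u,v,z):
    r,o=ray(c,u,v);return o+r*(z-o[2])/r[2]
def atd(c,u,v):
    r,o=ray(c,u,v);return o+r*c["d"][int(round(v)),int(round(u))]
def proj(c,P):
    P=np.atleast_2d(P);q=(P-c["pose"][:3,3])@c["pose"][:3,:3]
    q=q*[1,-1,-1]
    return cv2.projectPoints(q,np.zeros(3),np.zeros(3),c["mtx"],c["D"])[0][:,0]
def cloud(c):
    h,w=c["d"].shape;u,v=np.meshgrid(np.arange(w),np.arange(h))
    q=cv2.undistortPoints(np.stack([u,v],-1).reshape(-1,1,2).astype(float),c["mtx"],c["D"])[:,0]
    r=np.c_[q[:,0],-q[:,1],-np.ones(len(q))]@c["pose"][:3,:3].T
    return (c["pose"][:3,3]+r*c["d"].reshape(-1,1)).reshape(h,w,3)
def shot(n,f):
    i=manip.camera_info(n);p,d=manip.capture(n)
    np.savez(f+".npz",p=p,d=d,mtx=i["mtx"],D=i["D"],pose=i["pose"])
    cv2.imwrite(f"pics/{f}.png",cv2.resize(p[:,:,::-1],(800,600),interpolation=cv2.INTER_CUBIC))
    return load(f+".npz")
def crop(c,f,u0,v0,u1,v1,s):
    cv2.imwrite(f"pics/{f}.png",cv2.resize(c["p"][v0:v1,u0:u1,::-1],None,fx=s,fy=s,interpolation=cv2.INTER_CUBIC))
E
python3 - <<'E'
from h import *
s=load("scene0.npz");t=load("side0.npz")
crop(s,"c1",340,220,440,295,5);crop(s,"c2",170,140,290,230,6);crop(t,"c3",215,130,295,205,8)
crop(t,"c4",230,240,380,310,5)
k=.64
for n,u,v in [("punch",584,415),("case",455,372),("loupe",521,397),("mtA",362,358),("mtB",371,382),("drop",427,292),("tower",322,255),("plate",350,330),("lever",345,235)]:
    print(n,np.round(atd(s,u*k,v*k),3))
for n,u,v in [("punch",410,432),("case",382,360),("loupe",409,402),("tower",391,231),("plate",365,308),("plateR",425,308),("lever",435,237)]:
    print(n,np.round(atd(t,u*k,v*k),3))
h,w=t["d"].shape
E
```

```text
punch [ 0.439 -0.245  0.053]
case [ 0.432 -0.037  0.052]
loupe [ 0.463 -0.138  0.027]
mtA [0.424 0.145 0.018]
mtB [0.384 0.094 0.01 ]
drop [0.578 0.114 0.092]
tower [0.483 0.278 0.159]
plate [0.492 0.229 0.016]
lever [0.662 0.378 0.12 ]
punch [ 0.438 -0.253  0.055]
case [ 0.426 -0.039  0.053]
loupe [ 0.455 -0.137  0.029]
tower [0.49  0.279 0.163]
plate [0.428 0.238 0.016]
plateR [0.547 0.216 0.016]
lever [0.603 0.393 0.099]
```

```bash
python3 - <<'E'
from h import *
shot("wrist","w0")
c=manip.camera_info("wrist");o=manip.get_obs();Rt=R.from_rotvec(o["tool_rot"]).as_matrix()
print(np.round(Rt,3),np.round(Rt.T@(c["pose"][:3,3]-o["ee_pos"]),3),np.round(Rt.T@c["pose"][:3,:3],3),c["mtx"],c["D"])
E
```

```text
[[-0.956 -0.     0.294]
 [-0.294  0.001 -0.956]
 [ 0.    -1.    -0.001]] [-0.074  0.019  0.001] [[ 0.    -0.957 -0.29 ]
 [-0.001  0.29  -0.957]
 [ 1.     0.001 -0.001]] [[308.52394231   0.         257.78440754]
 [  0.         308.52394231 195.32681889]
 [  0.           0.           1.        ]] [-0.01652744  0.          0.          0.          0.        ]
```

View pics/c3.png

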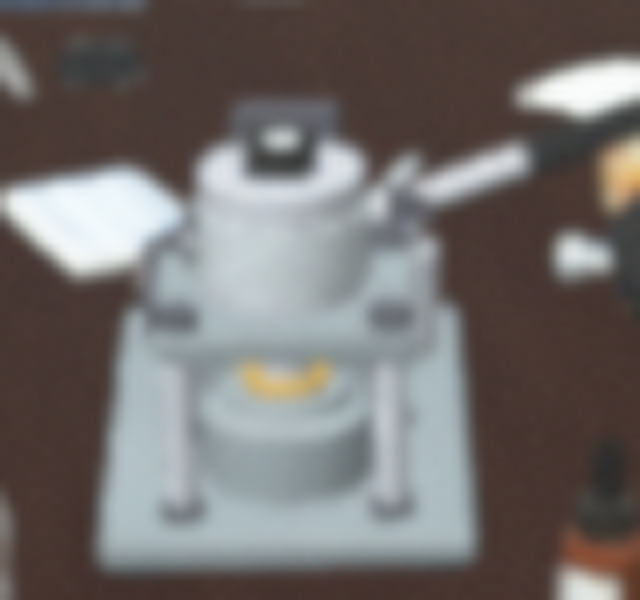

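View pics/c4.png

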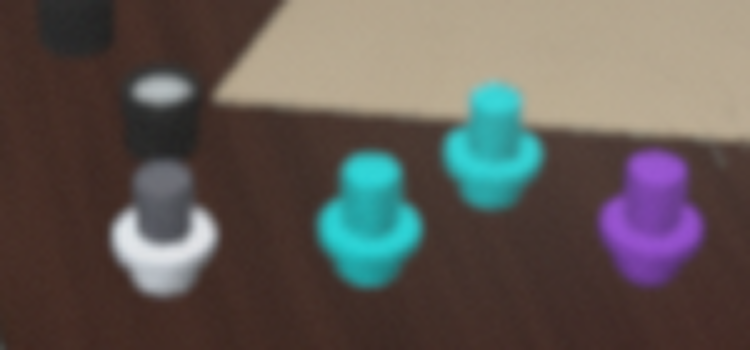

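View pics/c2.png

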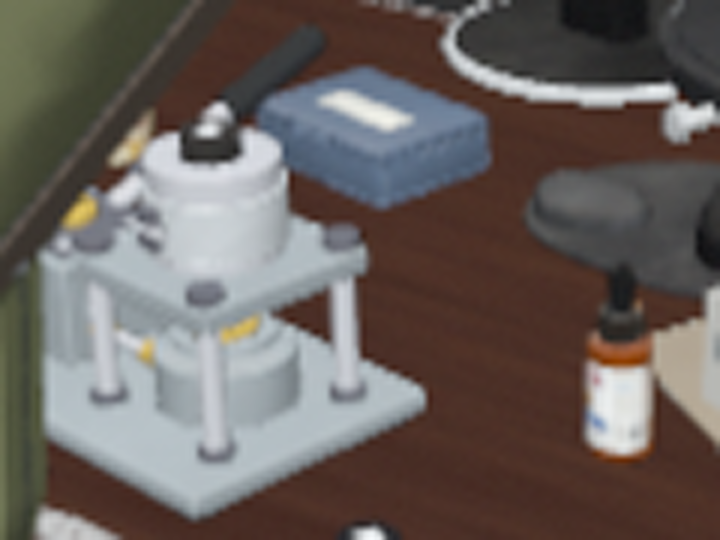

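```bash
python3 - <<'E'
from h import *
for n in ["scene0","side0"]:
    c=load(n+".npz");P=cloud(c).reshape(-1,3);m=(c["d"].reshape(-1)>0)&(P[:,0]>.35)&(P[:,0]<1.1)&(abs(P[:,1])<.7)
    P=P[m]
    for z0,z1 in [(.03,.15),(.15,.3),(.3,.5),(.5,.8)]:
        q=P[(P[:,2]>z0)&(P[:,2]<z1)]
        H,_,_=np.histogram2d(q[:,0],q[:,1],bins=[np.arange(.35,1.15,.1),np.arange(-.7,.75,.1)]);print(n,z0,z1);print(H.astype(int))
    if n=="side0":
        # press parts
        Q=cloud(c)
        for z,tol in [(.162,.004),(.15,.003),(.122,.014)]:
            mm=(abs(Q[...,2]-z)<tol)&(Q[...,0]>.4)&(Q[...,0]<.62)&(Q[...,1]>.2)&(Q[...,1]<.5);print(z,mm.sum(),np.round(np.median(Q[mm],0),3))
E
```

```text
scene0 0.03 0.15
[[   0    0    0    0  168   38  259    0    0  183   56    0    0    0]
 [   0    0    0    0  150   50    0    0    0  938  380   41    0    0]
 [   0    0    0    0  190    2  221  700  204    0   79    7    0    0]
 [   0    0    0    0   63    0 1188  353    0    0   49   10    0    0]
 [   0    0    0    0    0    0  566    0   73   13   42  254   14    0]
 [   0    0    0    0    0  987  385    0    4    2    0    2    0    0]
 [   0    0    0    0   39  337    0    0    0  155  311  403  253  179]]
scene0 0.15 0.3
[[   0    0    0    0    0    0    0    0    0    0    0    0    0    0]
 [   0    0    0    0    0    0    0    0    0   69    9    0    0    0]
 [   0    0    0    0    0    0  588  641   56    0    0    0    0    0]
 [   0    0    0    0    0    0  874  597   97    0    0    0    0    0]
 [   0    0    0    0    0    3  645   28    1    0    0    0    0    0]
 [   0    0    0    0    0 1128  818    0    0    3    0    0    0    0]
 [   0    0    0    0    0  365    0    0    0  218  328  487  529   84]]
scene0 0.3 0.5
[[   0    0    0    0    0  
[... 2406 characters left out ...]
 0    0    0]
 [   0    0    0    0    0 2322  232    0    0  152  178  188  198  164]]
side0 0.5 0.8
[[   0    0    0    0    0    0    0    0    0    0    0    0    0    0]
 [   0    0    0    0    0    0    0    0    0    0    0    0    0    0]
 [   0    0    0    0    0    0  124    3    0    0    0    0    0    0]
 [   0    0    0    0    0    0 1230  220    0    0    0    0    0    0]
 [   0    0    0    0    0    0    0    0    0    0    0    0    0    0]
 [   0    0    0    0    0    0    0    0    0    0    0    0    0    0]
 [   0    0    0    0    0    0    0    0    0    0    0    0    0    0]]
0.162 29 [0.489 0.289 0.161]
0.15 87 [0.489 0.279 0.149]
0.122 257 [0.491 0.267 0.124]
```

```bash
python3 - <<'E'
from h import *
P=[]
for n in ["scene0","side0"]:
    c=load(n+".npz");q=cloud(c).reshape(-1,3);P.append(q[c["d"].reshape(-1)>0])
P=np.vstack(P)
P=P[(P[:,0]>.38)&(P[:,0]<.9)&(P[:,1]>-.25)&(P[:,1]<.3)&(P[:,2]>.2)&(P[:,2]<1)]
for y in np.arange(-.2,.3,.05):
    q=P[(P[:,1]>=y)&(P[:,1]<y+.05)]
    for zz in [(.2,.3),(.3,.4),(.4,.5),(.5,1)]:
        r=q[(q[:,2]>=zz[0])&(q[:,2]<zz[1])]
        if len(r)>5: print(round(y,2),zz,"minx",np.percentile(r[:,0],1).round(3),"zmax",r[:,2].max().round(3))
E
```

```text
-0.15 (0.2, 0.3) minx 0.85 zmax 0.3
-0.15 (0.3, 0.4) minx 0.82 zmax 0.4
-0.15 (0.4, 0.5) minx 0.648 zmax 0.471
-0.1 (0.2, 0.3) minx 0.603 zmax 0.3
-0.1 (0.3, 0.4) minx 0.67 zmax 0.4
-0.1 (0.4, 0.5) minx 0.635 zmax 0.471
-0.05 (0.2, 0.3) minx 0.574 zmax 0.3
-0.05 (0.3, 0.4) minx 0.583 zmax 0.4
-0.05 (0.4, 0.5) minx 0.595 zmax 0.5
-0.05 (0.5, 1) minx 0.64 zmax 0.618
-0.0 (0.2, 0.3) minx 0.566 zmax 0.3
-0.0 (0.3, 0.4) minx 0.494 zmax 0.4
-0.0 (0.4, 0.5) minx 0.492 zmax 0.5
-0.0 (0.5, 1) minx 0.65 zmax 0.612
0.05 (0.2, 0.3) minx 0.571 zmax 0.297
0.05 (0.3, 0.4) minx 0.487 zmax 0.4
0.05 (0.4, 0.5) minx 0.502 zmax 0.486
0.05 (0.5, 1) minx 0.667 zmax 0.572
0.1 (0.2, 0.3) minx 0.597 zmax 0.213
0.1 (0.3, 0.4) minx 0.51 zmax 0.4
0.1 (0.4, 0.5) minx 0.514 zmax 0.429
```

View pics/w0.png

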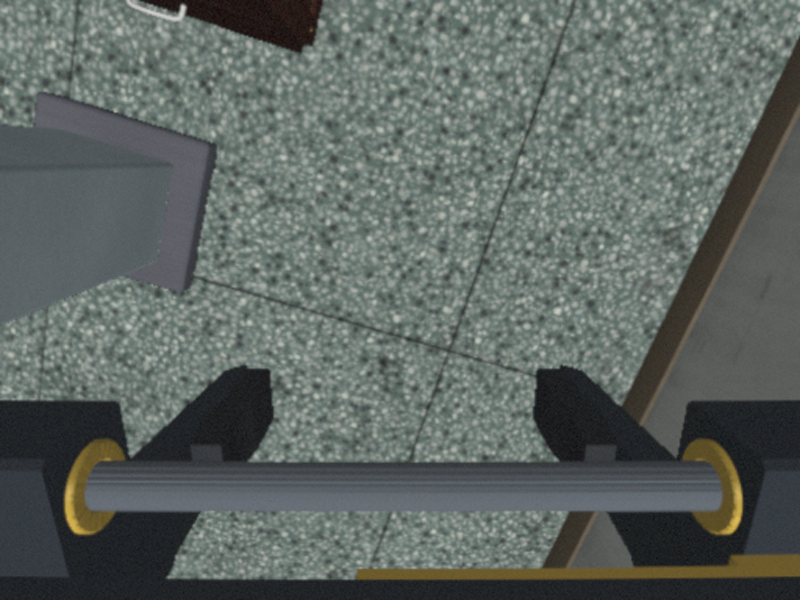

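Call:
play_rows --pt "-0.3 -0.4 -0.2 0 0.05 0 0" --pt "-0.6 -0.7 -0.35 0 0.1 0 0" --pt "-0.94 -1 -0.5 0 0.1425 0 0"

```text
time: 0.4
ee_pos: [0.2436, -0.5363, 0.4846]
tool_rot: [-0.006, -2.22, 2.215]
wrist_force: [0.7, -0.8, 0.3]
opening: 0.0882
```

Call:
play_rows --pt "-0.5 -0.5 -0.3 0 0 0 0" --pt "-0.9 -1 -0.6 0 0 0 0"

```text
time: 0.57
ee_pos: [0.2965, -0.502, 0.5411]
tool_rot: [-0.006, -2.221, 2.212]
wrist_force: [0.2, -0.6, -0.2]
opening: 0.0883
```

Call:
play_rows --pt "-0.4 -0.5 -0.5 0 0 0 0" --pt "-0.8 -1 -1 0 0 0 0"

```text
time: 0.73
ee_pos: [0.3381, -0.4511, 0.5926]
tool_rot: [-0.006, -2.221, 2.212]
wrist_force: [1.0, -0.3, -0.1]
opening: 0.0879
```

Call:
play_rows --pt "0 -0.3 -0.5 0 0 0 0" --pt "0 -0.5 -1 0 0 0 0"

```text
time: 0.9
ee_pos: [0.34, -0.3772, 0.631]
tool_rot: [-0.006, -2.221, 2.215]
wrist_force: [1.4, -0.5, 0.7]
opening: 0.0879
```

```bash
python3 -c "
from h import *
o=manip.get_obs();print(o['time'],o['joint_pos'].round(3),o['ee_pos'].round(3),o['tool_rot'].round(3))"
```

```text
0.9 [ 0.842  0.316 -0.139  1.522  0.043  1.309 -0.879] [ 0.34  -0.377  0.631] [-0.006 -2.221  2.215]
```

Call:
play_rows --pt "-0.1 -0.3 -0.4 0 -0.06 0 0" --pt "-0.2 -0.5 -0.7 0 -0.12 0 0" --pt "-0.3 -0.6 -1 0 -0.17 0 0" --pt "-0.3 -0.6 -1 0 -0.17 0 0"

```text
time: 1.23
ee_pos: [0.3665, -0.2923, 0.6817]
tool_rot: [-0.366, 2.024, -2.019]
wrist_force: [0.3, 0.4, -0.2]
opening: 0.0884
```

```bash
cat >> h.py <<'E'
def num(d,yaw=0.,rel=True):
    "world shift d (m) and yaw (deg, ccw) -> numbers"
    o=manip.get_obs();M=R.from_rotvec(o["tool_rot"]).as_matrix()
    t=M.T@np.array(d)/.08; r=M.T@np.array([0,0,np.deg2rad(yaw)])/np.deg2rad(120)
    return np.round(np.r_[t,r],4)
def st():
    o=manip.get_obs();M=R.from_rotvec(o["tool_rot"]).as_matrix()
    print("t",round(float(o["time"]),2),"p",o["ee_pos"].round(4),"yaw(toolx)",np.rad2deg(np.arctan2(M[1,0],M[0,0])).round(2),"tilt",M[:2,1].round(4),"q",o["joint_pos"].round(2),"F",o["wrist_force"].round(2),"T",o["wrist_torque"].round(2),"op",round(float(o["opening"]),4))
    return o,M
E
python3 -c "
from h import *
st();print(num([0.01,.08,0],-0))"
```

```text
t 1.23 p [ 0.3665 -0.2923  0.6817] yaw(toolx) -159.2 tilt [0.0047 0.0032] q [ 0.76  0.23 -0.25  1.5   0.05  1.42 -0.7 ] F [ 0.33  0.45 -0.15] T [ 0.   -0.07 -0.03] op 0.0884
[-0.472   0.0038 -0.8904  0.      0.      0.    ]
```

Call:
play_rows --pt "-0.15 0 -0.3 0 -0.06 0 0" --pt "-0.25 0 -0.6 0 -0.12 0 0" --pt "-0.36 0 -0.93 0 -0.17 0 0" --pt "-0.36 0 -0.93 0 -0.17 0 0"

```text
time: 1.57
ee_pos: [0.3671, -0.2079, 0.6822]
tool_rot: [-0.68, 1.797, -1.791]
wrist_force: [0.7, 0.1, 0.2]
opening: 0.0881
```

Call:
play_rows --pt "-0.2 0 -0.25 0 -0.06 0 0" --pt "-0.4 0 -0.5 0 -0.12 0 0" --pt "-0.66 0 -0.75 0 -0.17 0 0" --pt "-0.66 0 -0.75 0 -0.17 0 0"

```text
time: 1.9
ee_pos: [0.3665, -0.1236, 0.6828]
tool_rot: [-0.938, 1.55, -1.544]
wrist_force: [0.5, -0.0, 0.1]
opening: 0.0878
```

Call:
play_rows --pt "-0.3 0 -0.15 0 -0.06 0 0" --pt "-0.6 0 -0.3 0 -0.12 0 0" --pt "-0.88 0 -0.48 0 -0.17 0 0" --pt "-0.88 0 -0.48 0 -0.17 0 0"

```text
time: 2.23
ee_pos: [0.364, -0.0397, 0.6835]
tool_rot: [-1.145, 1.29, -1.284]
wrist_force: [-0.0, 0.4, 0.7]
opening: 0.0884
```

```bash
python3 -c "
from h import *
st();print(num([0.01,.08,0],-0))"
```

```text
t 2.23 p [ 0.364  -0.0397  0.6835] yaw(toolx) -96.23 tilt [0.0053 0.0089] q [ 0.52  0.07 -0.58  1.7   0.03  1.38 -0.17] F [-0.01  0.4   0.75] T [-0.03 -0.06 -0.02] op 0.0884
[-1.0076  0.0096  0.0157  0.      0.      0.    ]
```

Call:
play_rows --pt "-0.3 0 0 0 -0.06 0 0" --pt "-0.6 0 0 0 -0.12 0 0" --pt "-1 0 0 0 -0.17 0 0" --pt "-1 0 0 0 -0.17 0 0"

```text
time: 2.57
ee_pos: [0.3729, 0.0436, 0.6844]
tool_rot: [-1.306, 1.019, -1.014]
wrist_force: [0.8, 0.6, 0.6]
opening: 0.0882
```

Call:
play_rows --pt "-0.3 0 0.1 0 -0.06 0 0" --pt "-0.6 0 0.2 0 -0.12 0 0" --pt "-0.98 0 0.38 0 -0.17 0 0" --pt "-0.98 0 0.38 0 -0.17 0 0"

```text
time: 2.9
ee_pos: [0.3829, 0.1306, 0.6853]
tool_rot: [-1.423, 0.742, -0.738]
wrist_force: [0.6, -0.6, 0.2]
opening: 0.0882
```

```bash
python3 -c "
from h import *
st();print(num([0.05,.08,0],-0))"
```

```text
t 2.9 p [0.3829 0.1306 0.6853] yaw(toolx) -54.48 tilt [0.0057 0.0161] q [ 0.24  0.16 -0.82  1.62  0.11  1.4   0.03] F [ 0.56 -0.62  0.19] T [-0.   -0.12 -0.05] op 0.0882
[-0.4508  0.0197  1.0895  0.      0.      0.    ]
```

Call:
play_rows --pt "-0.2 0 0.3 0 -0.06 0 0" --pt "-0.35 0 0.6 0 -0.12 0 0" --pt "-0.53 0 0.95 0 -0.17 0 0" --pt "-0.53 0 0.95 0 -0.17 0 0"

```text
time: 3.23
ee_pos: [0.4226, 0.2113, 0.6854]
tool_rot: [-1.501, 0.464, -0.46]
wrist_force: [-0.3, -0.7, 0.6]
opening: 0.0883
```

Call:
play_rows --pt "-0.1 0.1 0.3 0 -0.06 0 0" --pt "-0.15 0.2 0.6 0 -0.12 0 0" --pt "-0.25 0.4 1 0 -0.17 0 0" --pt "-0.25 0.4 1 0 -0.17 0 0"

```text
time: 3.57
ee_pos: [0.4528, 0.2911, 0.6506]
tool_rot: [-1.545, 0.186, -0.178]
wrist_force: [-0.8, -0.4, -0.1]
opening: 0.0884
```

```bash
python3 -c "
from h import *
o,M=st()
D=R.from_matrix(np.array([[1.,0,0],[0,0,1],[0,-1,0]]).reshape(3,3))
# target: x=+X,y=-Z,z=+Y
T=np.array([[1,0,0],[0,0,1],[0,-1,0]],float)
print(T, R.from_matrix(M.T@T).as_rotvec()/np.deg2rad(120), num([0.06,.05,-.08]))"
```

```text
t 3.57 p [0.4528 0.2911 0.6506] yaw(toolx) -13.33 tilt [-0.0028  0.0187] q [-0.09  0.47 -0.97  1.37  0.37  1.48  0.3 ] F [-0.83 -0.36 -0.08] T [-0.04 -0.13 -0.  ] op 0.0884
[[ 1.  0.  0.]
 [ 0.  0.  1.]
 [ 0. -1.  0.]] [-0.0087382  -0.11113267 -0.00235381] [0.5926 1.0094 0.7635 0.     0.     0.    ]
```

Call:
play_rows --pt "0.3 0.4 0.3 -0.004 -0.05 -0.001 0" --pt "0.45 0.7 0.5 -0.0087 -0.111 -0.0024 0" --pt "0.59 1 0.7 -0.0087 -0.111 -0.0024 0"

```text
time: 3.82
ee_pos: [0.5144, 0.3345, 0.5682]
tool_rot: [-1.574, 0.002, -0.002]
wrist_force: [0.3, -0.4, -0.9]
opening: 0.0882
```

Call:
play_rows --pt "0 0.5 0 0 0 0 0" --pt "0 1 0 0 0 0 0" --pt "0 1 0 0 0 0 0"

```text
time: 4.07
ee_pos: [0.5151, 0.3296, 0.4795]
tool_rot: [-1.588, 0.015, 0.003]
wrist_force: [-0.8, -1.2, -1.3]
opening: 0.088
```

```bash
python3 -c "
from h import *
st();shot('wrist','w1');shot('side','s1')"
```

```text
t 4.07 p [0.5151 0.3296 0.4795] yaw(toolx) -0.44 tilt [-0.0109 -0.0171] q [-0.17  0.73 -0.92  1.48  0.59  1.25  0.39] F [-0.83 -1.17 -1.27] T [-0.06 -0.11  0.06] op 0.088
```

View pics/w1.png

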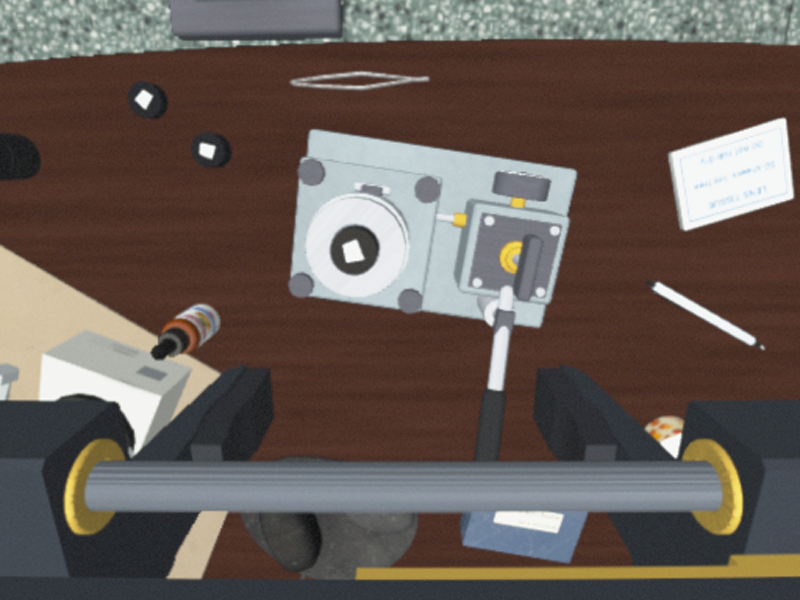

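The wrist view shows the mould with the black sample at (354,248), the wing handle, a dark bar, at (530,268) above the brass gland (512,257), and the lever below it. I'll enlarge both.

```bash
python3 - <<'E'
from h import *
c=load("w1.npz")
crop(c,"c5",280,110,380,200,8);crop(c,"c6",180,110,280,205,8)
E
```

```text
(no output)
```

View pics/c5.png

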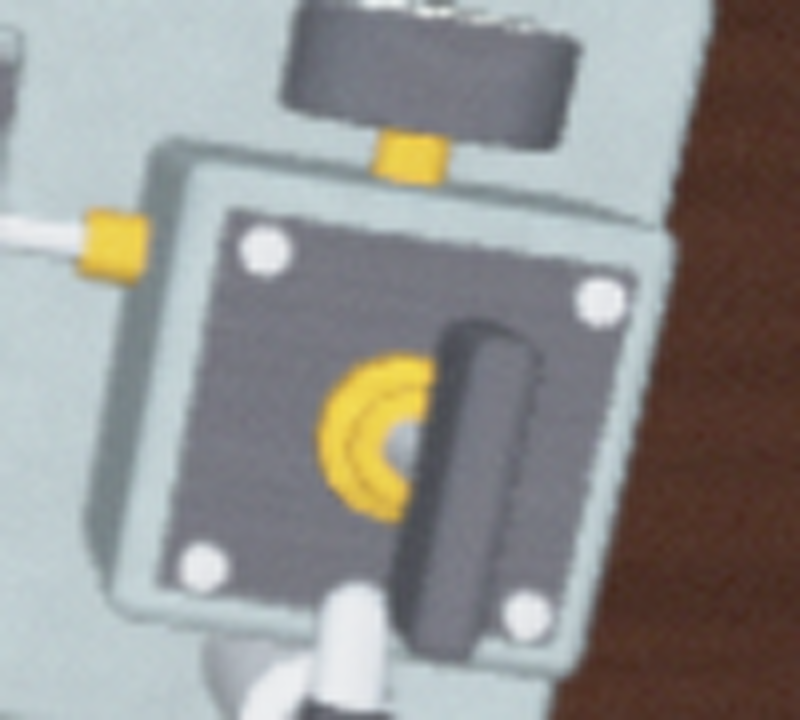

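View pics/c6.png

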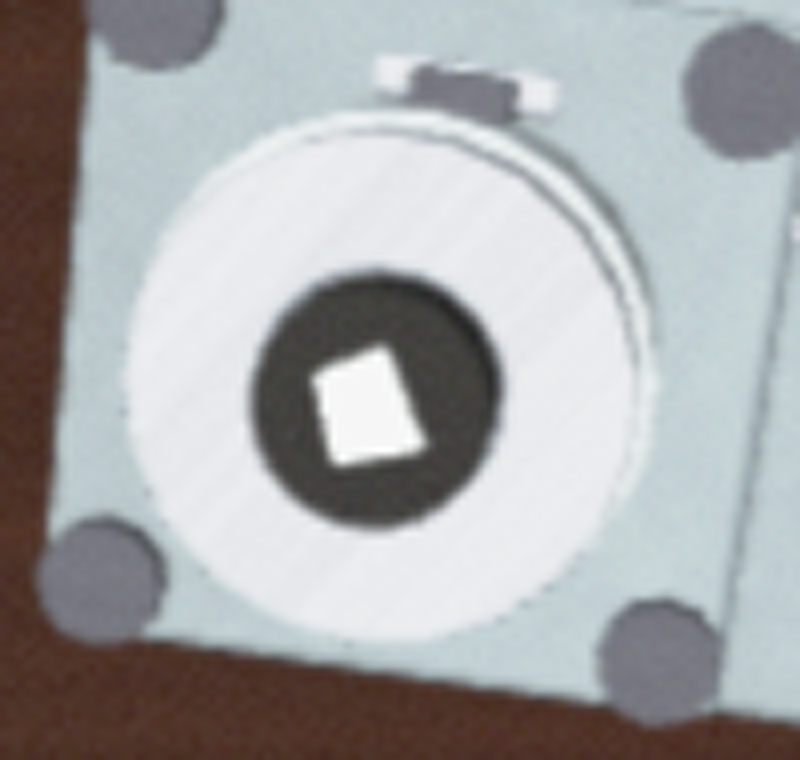

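```bash
python3 - <<'E'
from h import *
c=load("w1.npz")
A=atz(c,280+508/8,110+332/8,.134);B=atz(c,280+448/8,110+655/8,.134)
print("handle",A,B,(A+B)/2,np.linalg.norm(A-B),np.rad2deg(np.arctan2(*(A-B)[1::-1])))
Q=cloud(c)
m=(abs(Q[...,2]-.134)<.006)&(abs(Q[...,0]-.51)<.06)&(abs(Q[...,1]-.41)<.05);print(m.sum(),Q[m].mean(0))
r=cv2.minAreaRect(Q[m][:,:2].astype(np.float32));print(r)
for z,t in [(.162,.005),(.15,.004)]:
    m=(abs(Q[...,2]-z)<t)&(abs(Q[...,0]-.49)<.06)&(abs(Q[...,1]-.285)<.06);print(z,m.sum(),Q[m].mean(0),cv2.minEnclosingCircle(Q[m][:,:2].astype(np.float32)), cv2.minAreaRect(Q[m][:,:2].astype(np.float32)))
S=atz(c,180+376/8,110+398/8,.162);print("sample",S)
for u,v in [(127,385),(637,385),(385,112),(385,640)]: print("rim",atz(c,180+u/8,110+v/8,.15))
# base plate corners from 800 image
for u,v in [(310,130),(577,171),(541,328)]: print("plate",atz(c,u*.64,v*.64,.014))
# block bolts tops
for u,v in [(265,250),(600,300),(203,567),(525,612)]: print("bolt",atz(c,280+u/8,110+v/8,.081))
E
```

```text
handle [0.48701139 0.41330519 0.134     ] [0.53127215 0.40813947 0.134     ] [0.50914177 0.41072233 0.134     ] 0.04456119076087994 173.34306349423295
407 [0.50882822 0.40922309 0.13367202]
((0.5099535584449768, 0.41000896692276), (0.010343452915549278, 0.04581906646490097), 81.87435150146484)
0.162 746 [0.49125427 0.29189796 0.16261283] ((0.4916975796222687, 0.2914096415042877), 0.015285343863070011) ((0.49159500002861023, 0.2917444705963135), (0.0294779222458601, 0.029597824439406395), 77.75255584716797)
0.15 2420 [0.49002887 0.29220487 0.15077432] ((0.491630494594574, 0.2915269732475281), 0.03307487070560455) ((0.4913378953933716, 0.2917941212654114), (0.06481730937957764, 0.06495974957942963), 16.464765548706055)
sample [0.49053353 0.2930628  0.162     ]
rim [0.49071509 0.25987761 0.15      ]
rim [0.49105749 0.3248503  0.15      ]
rim [0.45700509 0.29398107 0.15      ]
rim [0.52446719 0.29166549 0.15      ]
plate [0.40926321 0.23958091 0.014     ]
plate [0.44571308 0.47607741 0.014     ]
plate [0.59328163 0.45450606 0.014     ]
bolt [0.48194931 0.38921615 0.081     ]
bolt [0.48975957 0.44065707 0.081     ]
bolt [0.53151459 0.38150216 0.081     ]
bolt [0.53899794 0.43268081 0.081     ]
```

```bash
cat >> h.py <<'E'
def tgt(p,yaw):
    "numbers to reach TCP p with tool x at yaw deg, tool down"
    o=manip.get_obs();M=R.from_rotvec(o["tool_rot"]).as_matrix()
    a=np.deg2rad(yaw);c,s=np.cos(a),np.sin(a)
    T=np.array([[c,0,-s],[s,0,c],[0,-1,0]])
    print("T",np.round(np.r_[M.T@(np.array(p)-o["ee_pos"])/.08,R.from_matrix(M.T@T).as_rotvec()/np.deg2rad(120)],4))
E
python3 -c "
from h import *
tgt([.51,.41,.4],-7.5)"
```

```text
T [-7.0700e-02  1.0928e+00  9.7460e-01  3.0000e-03  5.9300e-02 -8.0000e-04]
```

Call:
play_rows --pt "-0.03 0.4 0.4 0.003 0.03 0 0" --pt "-0.07 0.7 0.7 0.003 0.06 -0.001 0" --pt "-0.07 1 0.97 0.003 0.06 -0.001 0" --pt "-0.07 1 0.97 0.003 0.06 -0.001 0"

```text
time: 4.5
ee_pos: [0.5087, 0.413, 0.4068]
tool_rot: [-1.566, 0.103, -0.101]
wrist_force: [-1.1, -0.6, -0.2]
opening: 0.0886
```

```bash
python3 -c "
from h import *
st();tgt([.51,.41,.33],-7.5);shot('wrist','w2')"
```

```text
t 4.5 p [0.5087 0.413  0.4068] yaw(toolx) -7.44 tilt [-0.0016  0.0022] q [-0.34  0.84 -0.84  1.44  0.65  1.15  0.16] F [-1.08 -0.63 -0.22] T [ 0.02 -0.16 -0.01] op 0.0886
T [ 2.350e-02  9.594e-01 -3.720e-02 -1.000e-03  5.000e-04 -9.000e-04]
```

View pics/w2.png

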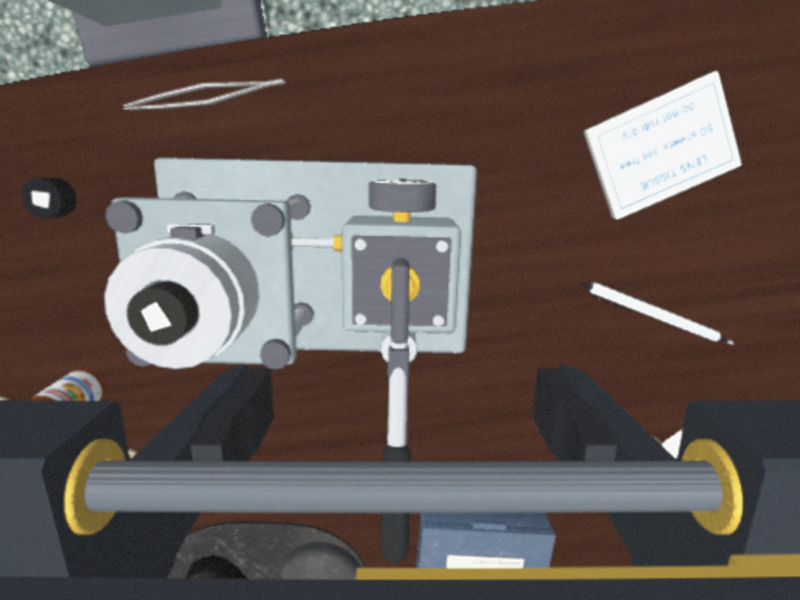

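The handle bar is at (400,300), centred between the fingers and aligned. I'll refine its angle and position from this view.

```bash
python3 - <<'E'
from h import *
c=load("w2.npz");Q=cloud(c)
m=(abs(Q[...,2]-.134)<.006)&(abs(Q[...,0]-.51)<.024)&(abs(Q[...,1]-.41)<.02);q=Q[m]
print(m.sum(),q.mean(0),cv2.minAreaRect(q[:,:2].astype(np.float32)),cv2.fitLine(q[:,:2].astype(np.float32),cv2.DIST_HUBER,0,.01,.01).ravel())
m=(abs(Q[...,2]-.15)<.004)&(abs(Q[...,0]-.49)<.06)&(abs(Q[...,1]-.285)<.06);print(cv2.minEnclosingCircle(Q[m][:,:2].astype(np.float32)))
m=(abs(Q[...,2]-.162)<.005)&(abs(Q[...,0]-.49)<.06)&(abs(Q[...,1]-.285)<.06);print(cv2.minEnclosingCircle(Q[m][:,:2].astype(np.float32)))
crop(c,"c7",215,150,295,235,8)
E
```

```text
579 [0.5081775  0.41047177 0.13403348] ((0.5092902779579163, 0.4104718565940857), (0.009579580277204514, 0.044580988585948944), 82.24566650390625) [ 0.9890507  -0.14757623  0.5081775   0.41047177]
((0.49176478385925293, 0.2920130491256714), 0.03360983356833458)
((0.49140968918800354, 0.29240086674690247), 0.01586308889091015)
```

View pics/c7.png

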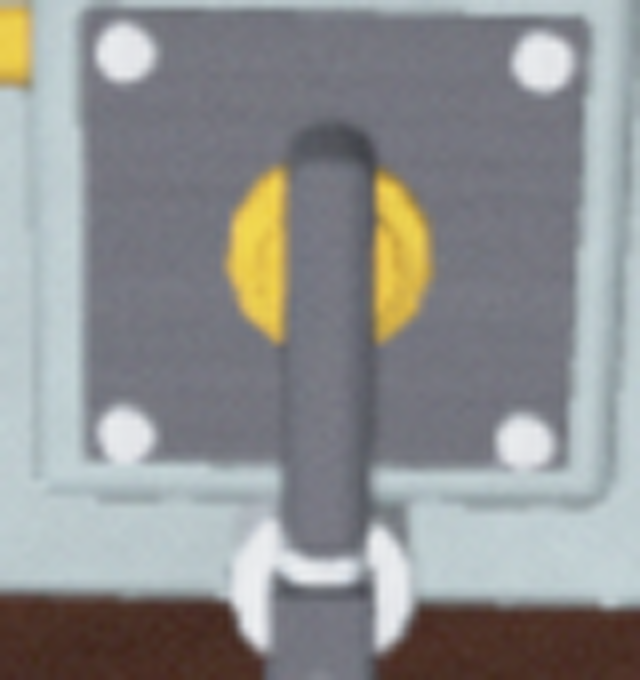

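```bash
python3 -c "
from h import *
tgt([.5095,.4103,.333],-8)"
```

```text
T [ 7.00e-04  9.46e-01 -1.72e-02 -9.00e-04  4.00e-03  1.00e-04]
```

Call:
play_rows --pt "0 0.4 -0.01 -0.001 0.004 0 0" --pt "0 0.75 -0.02 -0.001 0.004 0 0" --pt "0 0.95 -0.02 -0.001 0.004 0 0" --pt "0 0.95 -0.02 -0.001 0.004 0 0"

```text
time: 4.88
ee_pos: [0.5108, 0.4082, 0.3326]
tool_rot: [-1.571, 0.112, -0.113]
wrist_force: [0.4, 0.5, -0.6]
opening: 0.0879
```

```bash
python3 -c "
from h import *
st();tgt([.5095,.4103,.272],-8)"
```

```text
t 4.88 p [0.5108 0.4082 0.3326] yaw(toolx) -8.19 tilt [ 0.0007 -0.0028] q [-0.35  0.92 -0.79  1.52  0.72  1.02  0.09] F [ 0.42  0.52 -0.58] T [-0.06 -0.17 -0.01] op 0.0879
T [-2.030e-02  7.572e-01  2.550e-02  1.300e-03 -1.600e-03  5.000e-04]
```

Call:
play_rows --pt "-0.02 0.3 0.025 0.001 -0.001 0 0" --pt "-0.02 0.6 0.025 0.001 -0.001 0 0" --pt "-0.02 0.76 0.025 0.001 -0.001 0 0" --pt "-0.02 0.76 0.025 0.001 -0.001 0 0" --pt "-0.02 0.76 0.025 0.001 -0.001 0 0"

```text
time: 5.3
ee_pos: [0.5104, 0.4104, 0.2737]
tool_rot: [-1.567, 0.11, -0.114]
wrist_force: [0.2, 0.5, 0.3]
opening: 0.0884
```

```bash
python3 -c "
from h import *
st();tgt([.5095,.4103,.272],-8);shot('wrist','w3');shot('side','s3');shot('scene','z3')"
```

```text
t 5.3 p [0.5104 0.4104 0.2737] yaw(toolx) -8.15 tilt [0.0027 0.0008] q [-0.38  0.99 -0.74  1.55  0.79  0.92  0.04] F [0.22 0.48 0.32] T [ 0.13 -0.13  0.02] op 0.0884
T [-0.0109  0.0216 -0.0027 -0.0006 -0.0013  0.0012]
```

View pics/w3.png

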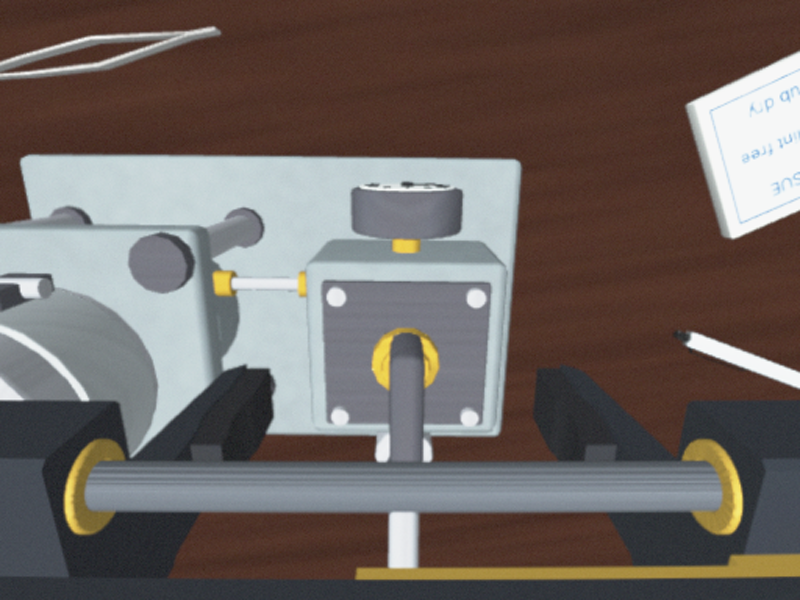

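View pics/s3.png

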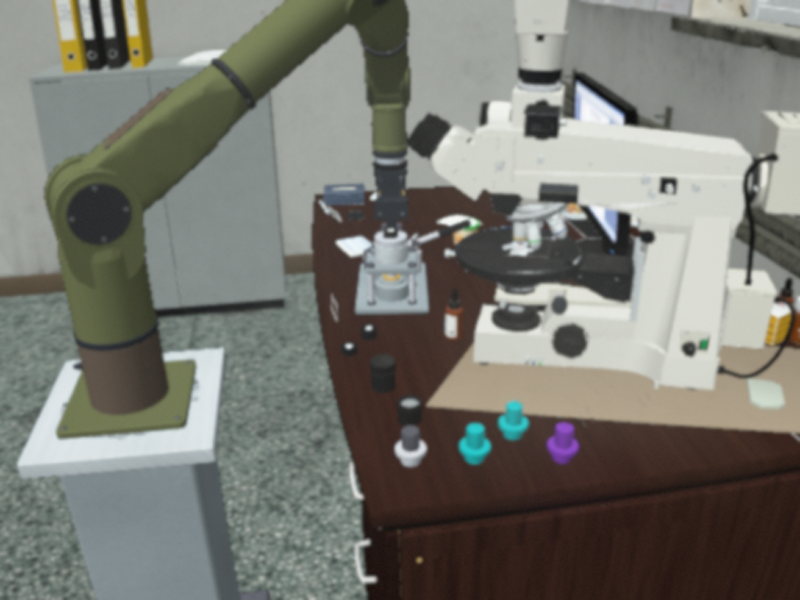

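View pics/z3.png

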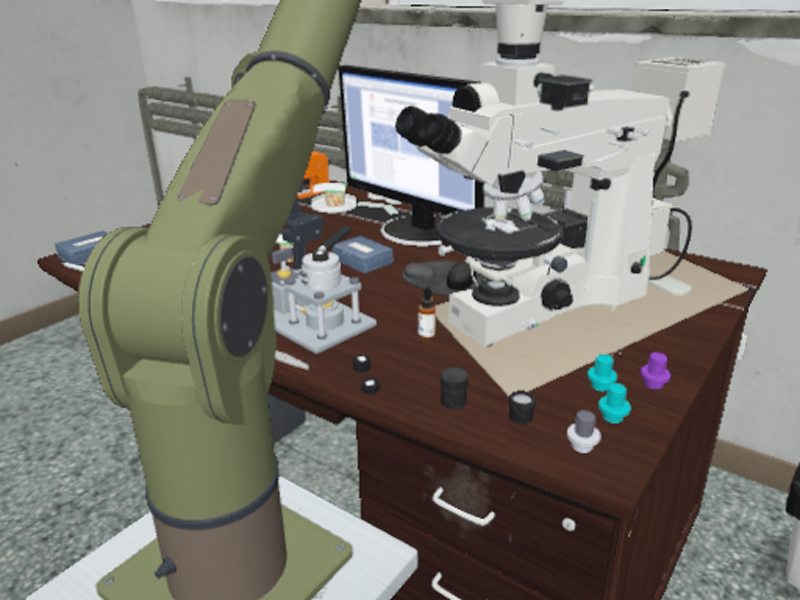

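Call:
play_rows --pt "-0.01 0.0 0 0 0 0 0.5" --pt "-0.01 0.0 0 0 0 0 0.8" --pt "-0.01 0.0 0 0 0 0 0.85" --pt "-0.01 0 0 0 0 0 0.85" --pt "-0.01 0 0 0 0 0 0.85" --pt "-0.01 0 0 0 0 0 0.85" --newtons 10

```text
time: 5.95
ee_pos: [0.5092, 0.411, 0.274]
tool_rot: [-1.566, 0.109, -0.113]
wrist_force: [-0.6, 0.6, -0.7]
opening: 0.0503
```

```bash
python3 -c "
from h import *
st();shot('wrist','w4')"
```

```text
t 5.95 p [0.5092 0.411  0.274 ] yaw(toolx) -8.1 tilt [0.0031 0.0018] q [-0.38  0.99 -0.74  1.56  0.79  0.92  0.03] F [-0.59  0.6  -0.72] T [ 0.05 -0.1  -0.02] op 0.0503
```

View pics/w4.png

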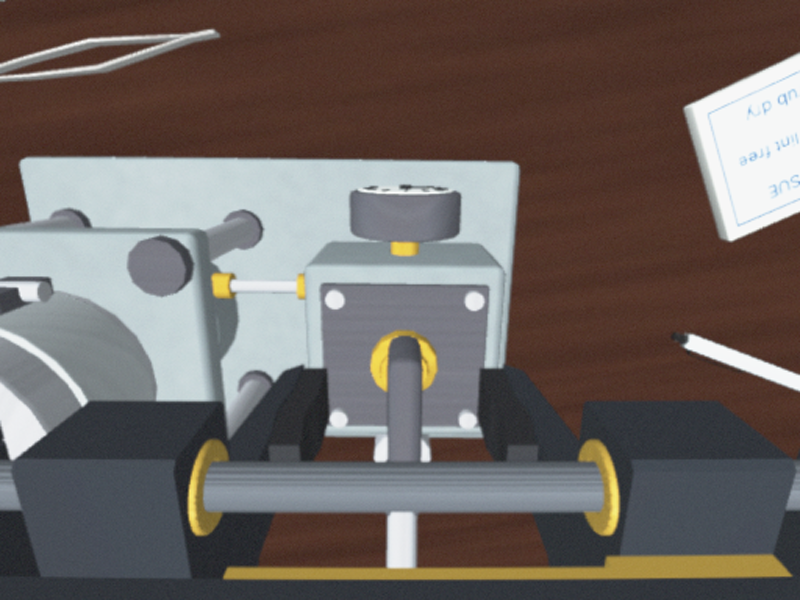

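Fingers are closing, centred on the bar at (403,400).

Call:
play_rows --pt "0 0.02 0 0 0 0 1" --pt "0 0.02 0 0 0 0 1" --pt "0 0.02 0 0 0 0 1" --pt "0 0.02 0 0 0 0 1" --pt "0 0.02 0 0 0 0 1" --pt "0 0.02 0 0 0 0 1" --pt "0 0.02 0 0 0 0 1" --pt "0 0.02 0 0 0 0 1" --newtons 10

```text
time: 6.67
ee_pos: [0.5093, 0.4112, 0.2724]
tool_rot: [-1.565, 0.109, -0.113]
wrist_force: [0.9, 1.5, -0.6]
opening: 0.0098
```

```bash
python3 -c "
from h import *
st()"
```

```text
t 6.67 p [0.5093 0.4112 0.2724] yaw(toolx) -8.1 tilt [0.0032 0.0024] q [-0.38  0.99 -0.74  1.56  0.79  0.91  0.03] F [ 0.92  1.48 -0.65] T [ 0.19 -0.21 -0.03] op 0.0098
```

Call:
play_rows --pt "0 0 0 0 0 0 1" --pt "0 0 0 0 0 0 1" --pt "0 0 0 0 -0.024 0 1" --pt "0 0 0 0 -0.048 0 1" --pt "0 0 0 0 -0.072 0 1" --pt "0 0 0 0 -0.096 0 1" --pt "0 0 0 0 -0.12 0 1" --pt "0 0 0 0 -0.143 0 1" --pt "0 0 0 0 -0.143 0 1" --newtons 30

```text
time: 7.42
ee_pos: [0.5093, 0.4111, 0.2724]
tool_rot: [-1.565, -0.127, 0.122]
wrist_force: [-0.0, 0.7, 0.3]
opening: 0.0098
```

```bash
cat > m.py <<'E'
import sys
from h import *
n=sys.argv[1]
st()
for cam,ref,box in [("side","s3",(240,140,262,158)),("scene","z3",(195,153,218,172))]:
    if len(sys.argv)>2 and cam not in sys.argv[2:]: continue
    c=shot(cam,n+cam);r=load(ref+".npz");u0,v0,u1,v1=box
    g=lambda x:x["p"][v0:v1,u0:u1].mean(2)
    print(cam,"dark",[int((g(x)<95).sum()) for x in (r,c)],"darkness",[round(float(np.clip(150-g(x),0,None).sum()/100),2) for x in (r,c)],"mad",round(float(abs(g(c)-g(r)).mean()),2),"zmax",[round(float(np.percentile(cloud(x)[v0:v1,u0:u1,2][x["d"][v0:v1,u0:u1]>0],90)),4) for x in (r,c)])
    cv2.imwrite(f"pics/{n}{cam}_c.png",cv2.resize(np.hstack([x["p"][v0-4:v1+4,u0-4:u1+4,::-1] for x in (r,c)]),None,fx=10,fy=10,interpolation=cv2.INTER_CUBIC))
E
python3 m.py a1
```

```text
t 7.42 p [0.5093 0.4111 0.2724] yaw(toolx) 9.11 tilt [0.0029 0.0024] q [-0.35  1.01 -0.81  1.56  0.85  0.95  0.29] F [-0.03  0.69  0.25] T [ 0.15 -0.18 -0.07] op 0.0098
side dark [186, 186] darkness [163.67, 167.73] mad 1.99 zmax [0.1606, 0.1601]
scene dark [201, 200] darkness [204.02, 201.86] mad 1.21 zmax [0.159, 0.1598]
```

View pics/a1scene_c.png

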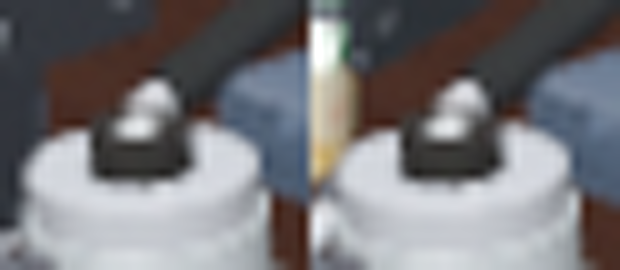

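View pics/a1side_c.png

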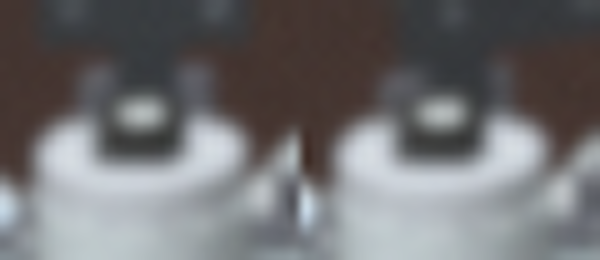

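```bash
cat > m.py <<'E'
import sys
from h import *
n=sys.argv[1]
st()
for cam,ref,box in [("side","s3",(246,146,255,156)),("scene","a1scene",(201,156,211,168))]:
    if len(sys.argv)>2 and cam not in sys.argv[2:]: continue
    c=shot(cam,n+cam);r=load(ref+".npz");u0,v0,u1,v1=box
    G=[x["p"].astype(np.float32).mean(2) for x in (r,c)]
    e=[]
    S=np.arange(-1,5,.1)
    for s in S:
        w=cv2.warpAffine(G[0],np.float32([[1,0,0],[0,1,s]]),(512,384),flags=cv2.INTER_CUBIC)
        e.append(np.mean((w-G[1])[v0:v1,u0:u1]**2))
    k=int(np.argmin(e))
    D=[np.median(cloud(x)[v0:v0+7,u0:u1,2]) for x in (r,c)]
    print(cam,"shift px %.1f"%S[k],"rms %.1f vs0 %.1f"%(e[k]**.5,e[10]**.5),"z",np.round(D,4))
    V=[x["p"][v0-8:v1+6,u0-8:u1+8,::-1] for x in (r,c)]
    cv2.imwrite(f"pics/{n}{cam}_c.png",cv2.resize(np.hstack(V),None,fx=12,fy=12,interpolation=cv2.INTER_CUBIC))
E
python3 m.py a2
```

```text
t 7.52 p [0.5093 0.4111 0.2724] yaw(toolx) 8.97 tilt [0.003  0.0023] q [-0.35  1.01 -0.81  1.56  0.85  0.95  0.29] F [0.9  0.34 0.25] T [ 0.12 -0.14 -0.08] op 0.0099
side shift px -0.0 rms 2.3 vs0 2.3 z [0.1576 0.1576]
scene shift px -0.0 rms 0.8 vs0 0.8 z [0.1141 0.1144]
```

Call:
play_rows --pt "0 0 0 0 -0.02 0 1" --pt "0 0 0 0 -0.029 0 1" --pt "0 0 0 0 -0.029 0 1" --pt "0 0 0 0 -0.029 0 1"

```text
time: 7.95
ee_pos: [0.5092, 0.4111, 0.2724]
tool_rot: [-1.562, -0.173, 0.168]
wrist_force: [0.3, 0.0, -0.0]
opening: 0.0097
```

```bash
python3 m.py a3
```

```text
t 7.95 p [0.5092 0.4111 0.2724] yaw(toolx) 12.42 tilt [0.0032 0.0021] q [-0.34  1.01 -0.82  1.56  0.86  0.96  0.34] F [ 0.3   0.05 -0.03] T [ 0.14 -0.09 -0.15] op 0.0097
side shift px -0.0 rms 2.4 vs0 2.4 z [0.1576 0.1582]
scene shift px -0.0 rms 2.5 vs0 2.5 z [0.1141 0.1137]
```

Call:
play_rows --pt "0 0 0 0 -0.02 0 1" --pt "0 0 0 0 -0.02 0 1" --pt "0 0 0 0 -0.02 0 1" --pt "0 0 0 0 -0.02 0 1"

```text
time: 8.38
ee_pos: [0.5092, 0.4111, 0.2724]
tool_rot: [-1.56, -0.205, 0.2]
wrist_force: [1.2, -0.2, -0.4]
opening: 0.0094
```

```bash
python3 m.py a4
```

```text
t 8.38 p [0.5092 0.4111 0.2724] yaw(toolx) 14.78 tilt [0.0032 0.0021] q [-0.34  1.02 -0.83  1.56  0.87  0.97  0.38] F [ 1.17 -0.25 -0.4 ] T [ 0.15 -0.1  -0.1 ] op 0.0094
side shift px -0.0 rms 2.8 vs0 2.8 z [0.1576 0.1567]
scene shift px -0.0 rms 2.4 vs0 2.4 z [0.1141 0.1152]
```

Call:
play_rows --pt "0 0 0 0 -0.02 0 1" --pt "0 0 0 0 -0.02 0 1" --pt "0 0 0 0 -0.02 0 1" --pt "0 0 0 0 -0.02 0 1"

```text
time: 8.82
ee_pos: [0.5092, 0.4111, 0.2724]
tool_rot: [-1.556, -0.238, 0.232]
wrist_force: [0.1, 0.6, -0.7]
opening: 0.0097
```

```bash
python3 m.py a5
```

```text
t 8.82 p [0.5092 0.4111 0.2724] yaw(toolx) 17.14 tilt [0.0033 0.0021] q [-0.34  1.02 -0.84  1.56  0.87  0.97  0.42] F [ 0.11  0.58 -0.66] T [ 0.15 -0.11 -0.11] op 0.0097
side shift px -0.0 rms 2.8 vs0 2.8 z [0.1576 0.158 ]
scene shift px -0.0 rms 2.5 vs0 2.5 z [0.1141 0.1141]
```

View pics/a5scene_c.png

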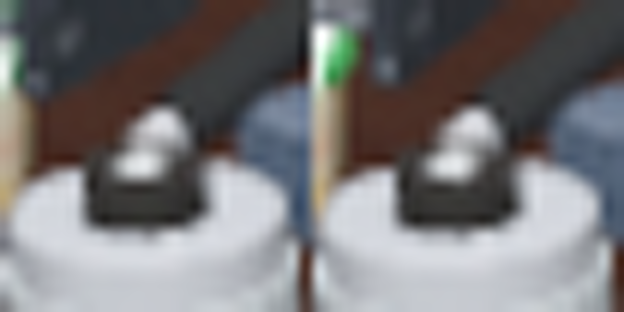

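The sample is unchanged. I'll keep stepping.

Call:
play_rows --pt "0 0 0 0 -0.02 0 1" --pt "0 0 0 0 -0.02 0 1" --pt "0 0 0 0 -0.02 0 1" --pt "0 0 0 0 -0.02 0 1"

```text
time: 9.25
ee_pos: [0.5092, 0.4111, 0.2724]
tool_rot: [-1.553, -0.27, 0.264]
wrist_force: [-0.2, 0.6, -1.1]
opening: 0.0098
```

```bash
python3 m.py a6
```

```text
t 9.25 p [0.5092 0.4111 0.2724] yaw(toolx) 19.51 tilt [0.0033 0.002 ] q [-0.33  1.02 -0.85  1.55  0.88  0.98  0.45] F [-0.19  0.6  -1.09] T [ 0.16 -0.12 -0.04] op 0.0098
side shift px -0.0 rms 3.1 vs0 3.1 z [0.1576 0.1575]
scene shift px -0.0 rms 2.5 vs0 2.5 z [0.1141 0.1133]
```

Call:
play_rows --pt "0 0 0 0 -0.02 0 1" --pt "0 0 0 0 -0.02 0 1" --pt "0 0 0 0 -0.02 0 1" --pt "0 0 0 0 -0.02 0 1"

```text
time: 9.68
ee_pos: [0.5092, 0.4111, 0.2724]
tool_rot: [-1.549, -0.302, 0.296]
wrist_force: [0.3, 0.0, -0.8]
opening: 0.01
```

```bash
python3 m.py a7
```

```text
t 9.68 p [0.5092 0.4111 0.2724] yaw(toolx) 21.87 tilt [0.0033 0.0019] q [-0.33  1.02 -0.86  1.55  0.89  0.98  0.49] F [ 0.27  0.01 -0.85] T [ 0.13 -0.16 -0.05] op 0.01
side shift px -0.0 rms 3.0 vs0 3.0 z [0.1576 0.1572]
scene shift px -0.0 rms 2.5 vs0 2.5 z [0.1141 0.1141]
```

Call:
play_rows --pt "0 0 0 0 -0.02 0 1" --pt "0 0 0 0 -0.02 0 1" --pt "0 0 0 0 -0.02 0 1" --pt "0 0 0 0 -0.02 0 1"

```text
time: 10.12
ee_pos: [0.5092, 0.4111, 0.2724]
tool_rot: [-1.544, -0.335, 0.329]
wrist_force: [-0.6, -0.0, -0.4]
opening: 0.0094
```

```bash
python3 m.py a8
```

```text
t 10.12 p [0.5092 0.4111 0.2724] yaw(toolx) 24.24 tilt [0.0034 0.0019] q [-0.33  1.03 -0.86  1.55  0.89  0.99  0.53] F [-0.6  -0.01 -0.42] T [ 0.1  -0.08 -0.1 ] op 0.0094
side shift px -0.0 rms 3.3 vs0 3.3 z [0.1576 0.1578]
scene shift px -0.0 rms 2.6 vs0 2.6 z [0.1141 0.114 ]
```

Call:
play_rows --pt "0 0 0 0 -0.02 0 1" --pt "0 0 0 0 -0.02 0 1" --pt "0 0 0 0 -0.02 0 1" --pt "0 0 0 0 -0.02 0 1"

```text
time: 10.55
ee_pos: [0.5093, 0.4111, 0.2724]
tool_rot: [-1.539, -0.367, 0.361]
wrist_force: [-0.6, 1.5, -0.3]
opening: 0.0099
```

```bash
python3 m.py a9; python3 -c "
from h import *
shot('wrist','w9')"
```

```text
t 10.55 p [0.5093 0.4111 0.2724] yaw(toolx) 26.6 tilt [0.0035 0.0018] q [-0.32  1.03 -0.87  1.55  0.9   1.    0.56] F [-0.63  1.51 -0.34] T [ 0.1  -0.12 -0.14] op 0.0099
side shift px -0.0 rms 3.2 vs0 3.2 z [0.1576 0.1585]
scene shift px -0.0 rms 2.7 vs0 2.7 z [0.1141 0.114 ]
```

View pics/w9.png

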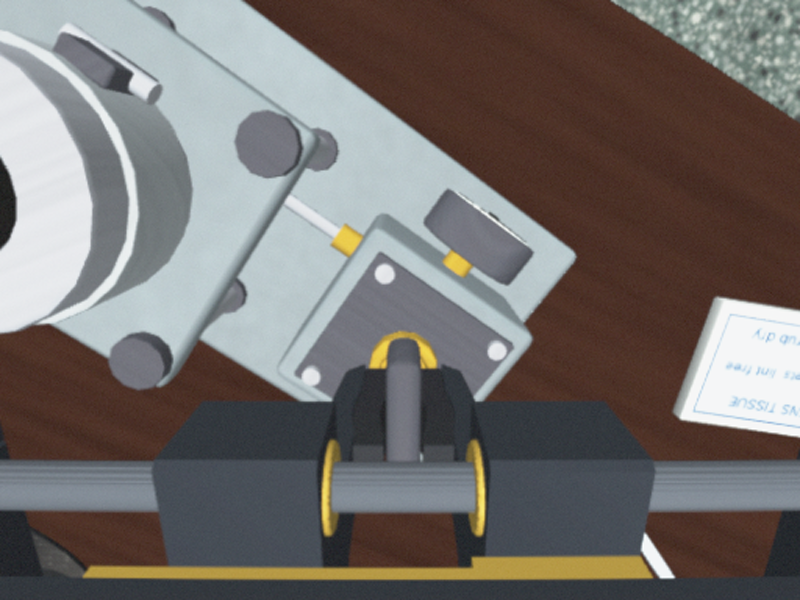

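The bar turns with the gripper, still vertical at (403,400). The sample isn't sinking yet, so I'll go on.

Call:
play_rows --pt "0 0 0 0 -0.02 0 1" --pt "0 0 0 0 -0.02 0 1" --pt "0 0 0 0 -0.02 0 1" --pt "0 0 0 0 -0.02 0 1"

```text
time: 11.03
ee_pos: [0.5092, 0.4111, 0.2724]
tool_rot: [-1.533, -0.399, 0.393]
wrist_force: [0.5, -0.0, -0.1]
opening: 0.0103
```

```bash
python3 m.py b1
```

```text
t 11.03 p [0.5092 0.4111 0.2724] yaw(toolx) 28.97 tilt [0.0035 0.0018] q [-0.32  1.03 -0.88  1.55  0.91  1.    0.6 ] F [ 0.53 -0.04 -0.06] T [ 0.12 -0.13 -0.13] op 0.0103
side shift px -0.0 rms 3.4 vs0 3.4 z [0.1576 0.1574]
scene shift px -0.0 rms 2.7 vs0 2.7 z [0.1141 0.1137]
```

Call:
play_rows --pt "0 0 0 0 -0.02 0 1" --pt "0 0 0 0 -0.02 0 1" --pt "0 0 0 0 -0.02 0 1" --pt "0 0 0 0 -0.02 0 1"

```text
time: 11.47
ee_pos: [0.5092, 0.4111, 0.2724]
tool_rot: [-1.527, -0.432, 0.426]
wrist_force: [-1.1, 0.6, 0.2]
opening: 0.0098
```

```bash
python3 m.py b2
```

```text
t 11.47 p [0.5092 0.4111 0.2724] yaw(toolx) 31.34 tilt [0.0035 0.0018] q [-0.32  1.04 -0.89  1.55  0.91  1.01  0.64] F [-1.11  0.55  0.16] T [ 0.11 -0.13 -0.08] op 0.0098
side shift px -0.0 rms 3.5 vs0 3.5 z [0.1576 0.1586]
scene shift px -0.0 rms 2.6 vs0 2.6 z [0.1141 0.1129]
```

Call:
play_rows --pt "0 0 0 0 -0.02 0 1" --pt "0 0 0 0 -0.02 0 1" --pt "0 0 0 0 -0.02 0 1" --pt "0 0 0 0 -0.02 0 1"

```text
time: 11.9
ee_pos: [0.5093, 0.411, 0.2724]
tool_rot: [-1.521, -0.464, 0.458]
wrist_force: [0.2, 0.4, 0.4]
opening: 0.0097
```

```bash
python3 m.py b3
```

```text
t 11.9 p [0.5093 0.411  0.2724] yaw(toolx) 33.7 tilt [0.0036 0.0017] q [-0.31  1.04 -0.9   1.55  0.92  1.01  0.67] F [0.22 0.45 0.44] T [ 0.13 -0.15 -0.05] op 0.0097
side shift px -0.0 rms 3.5 vs0 3.5 z [0.1576 0.1573]
scene shift px -0.0 rms 2.7 vs0 2.7 z [0.1141 0.1139]
```

Call:
play_rows --pt "0 0 0 0 -0.02 0 1" --pt "0 0 0 0 -0.02 0 1" --pt "0 0 0 0 -0.02 0 1" --pt "0 0 0 0 -0.02 0 1"

```text
time: 12.33
ee_pos: [0.5092, 0.411, 0.2724]
tool_rot: [-1.514, -0.496, 0.49]
wrist_force: [-0.4, -0.5, 0.2]
opening: 0.0094
```

```bash
python3 m.py b4
```

```text
t 12.33 p [0.5092 0.411  0.2724] yaw(toolx) 36.06 tilt [0.0036 0.0016] q [-0.31  1.04 -0.91  1.55  0.93  1.02  0.71] F [-0.41 -0.45  0.22] T [ 0.07 -0.15 -0.13] op 0.0094
side shift px -0.0 rms 3.5 vs0 3.5 z [0.1576 0.158 ]
scene shift px -0.0 rms 2.5 vs0 2.5 z [0.1141 0.1136]
```

Call:
play_rows --pt "0 0 0 0 -0.02 0 1" --pt "0 0 0 0 -0.02 0 1" --pt "0 0 0 0 -0.02 0 1" --pt "0 0 0 0 -0.02 0 1"

```text
time: 12.77
ee_pos: [0.5093, 0.411, 0.2724]
tool_rot: [-1.506, -0.528, 0.522]
wrist_force: [0.4, 0.6, -0.3]
opening: 0.0099
```

```bash
python3 m.py b5
```

```text
t 12.77 p [0.5093 0.411  0.2724] yaw(toolx) 38.43 tilt [0.0037 0.0016] q [-0.31  1.04 -0.91  1.55  0.93  1.02  0.75] F [ 0.36  0.56 -0.34] T [ 0.1  -0.12 -0.1 ] op 0.0099
side shift px -0.0 rms 3.5 vs0 3.5 z [0.1576 0.1574]
scene shift px -0.0 rms 2.6 vs0 2.6 z [0.1141 0.1131]
```

View pics/b5side_c.png

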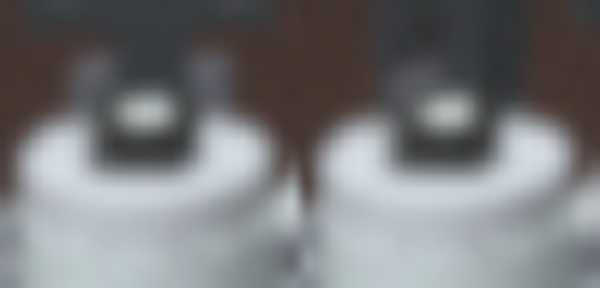

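Handle at about 0.81 rad, no sinking yet.

Call:
play_rows --pt "0 0 0 0 -0.02 0 1" --pt "0 0 0 0 -0.02 0 1" --pt "0 0 0 0 -0.02 0 1" --pt "0 0 0 0 -0.02 0 1"

```text
time: 13.2
ee_pos: [0.5092, 0.411, 0.2724]
tool_rot: [-1.498, -0.56, 0.554]
wrist_force: [0.4, -0.3, -0.2]
opening: 0.0095
```

```bash
python3 m.py b6
```

```text
t 13.2 p [0.5092 0.411  0.2724] yaw(toolx) 40.79 tilt [0.0037 0.0016] q [-0.3   1.05 -0.92  1.55  0.94  1.03  0.78] F [ 0.38 -0.26 -0.18] T [ 0.07 -0.09 -0.13] op 0.0095
side shift px -0.0 rms 6.5 vs0 6.5 z [0.1576 0.1579]
scene shift px 0.1 rms 9.7 vs0 9.9 z [0.1141 0.1134]
```

The residuals jumped, so sinking has probably started. I'll hold and look.

Call:
play_rows --pt "0 0 0 0 0 0 1" --pt "0 0 0 0 0 0 1" --pt "0 0 0 0 0 0 1"

```text
time: 13.55
ee_pos: [0.5092, 0.411, 0.2724]
tool_rot: [-1.498, -0.56, 0.554]
wrist_force: [-0.1, -0.1, -1.1]
opening: 0.0093
```

```bash
python3 m.py b7
```

```text
t 13.55 p [0.5092 0.411  0.2724] yaw(toolx) 40.8 tilt [0.0037 0.0015] q [-0.3   1.05 -0.92  1.55  0.94  1.03  0.78] F [-0.13 -0.13 -1.05] T [ 0.1  -0.16 -0.12] op 0.0093
side shift px 0.1 rms 11.4 vs0 11.4 z [0.1576 0.1561]
scene shift px 0.1 rms 14.0 vs0 14.7 z [0.1141 0.1111]
```

View pics/b7scene_c.png

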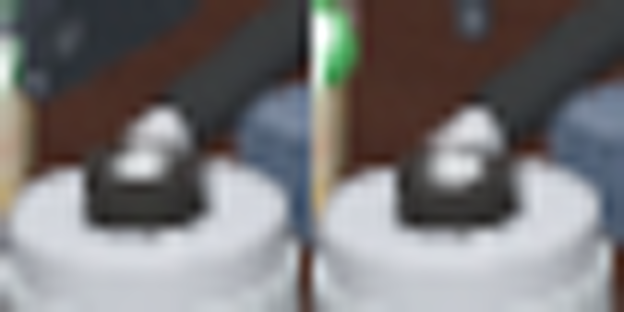

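It is sinking slowly, so I'll hold the valve here.

Call:
play_rows --pt "0 0 0 0 0 0 1" --pt "0 0 0 0 0 0 1" --pt "0 0 0 0 0 0 1" --pt "0 0 0 0 0 0 1" --pt "0 0 0 0 0 0 1" --pt "0 0 0 0 0 0 1" --pt "0 0 0 0 0 0 1" --pt "0 0 0 0 0 0 1"

```text
time: 14.32
ee_pos: [0.5092, 0.411, 0.2724]
tool_rot: [-1.498, -0.56, 0.554]
wrist_force: [0.1, -0.5, -0.7]
opening: 0.0095
```

```bash
python3 m.py b8
```

```text
t 14.32 p [0.5092 0.411  0.2724] yaw(toolx) 40.81 tilt [0.0037 0.0015] q [-0.3   1.05 -0.92  1.55  0.94  1.03  0.78] F [ 0.07 -0.47 -0.71] T [ 0.08 -0.15 -0.09] op 0.0095
side shift px 0.3 rms 25.4 vs0 26.7 z [0.1576 0.1511]
scene shift px 0.2 rms 42.1 vs0 42.8 z [0.1141 0.1074]
```

View pics/b8scene_c.png

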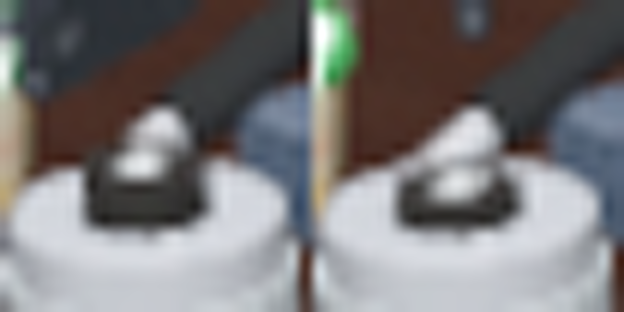

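About 6.5 mm/s, well under the limit. Holding on.

Call:
play_rows --pt "0 0 0 0 0 0 1" --pt "0 0 0 0 0 0 1" --pt "0 0 0 0 0 0 1" --pt "0 0 0 0 0 0 1" --pt "0 0 0 0 0 0 1" --pt "0 0 0 0 0 0 1" --pt "0 0 0 0 0 0 1" --pt "0 0 0 0 0 0 1" --pt "0 0 0 0 0 0 1" --pt "0 0 0 0 0 0 1"

```text
time: 15.25
ee_pos: [0.5092, 0.411, 0.2724]
tool_rot: [-1.498, -0.56, 0.554]
wrist_force: [-0.1, -0.6, -0.7]
opening: 0.0091
```

Call:
play_rows --pt "0 0 0 0 0 0 1" --pt "0 0 0 0 0 0 1" --pt "0 0 0 0 0 0 1" --pt "0 0 0 0 0 0 1" --pt "0 0 0 0 0 0 1" --pt "0 0 0 0 0 0 1" --pt "0 0 0 0 0 0 1" --pt "0 0 0 0 0 0 1" --pt "0 0 0 0 0 0 1" --pt "0 0 0 0 0 0 1"

```text
time: 16.08
ee_pos: [0.5093, 0.411, 0.2724]
tool_rot: [-1.498, -0.56, 0.554]
wrist_force: [-0.5, -0.3, -0.3]
opening: 0.0095
```

Call:
play_rows --pt "0 0 0 0 0 0 1" --pt "0 0 0 0 0 0 1" --pt "0 0 0 0 0 0 1" --pt "0 0 0 0 0 0 1" --pt "0 0 0 0 0 0 1" --pt "0 0 0 0 0 0 1" --pt "0 0 0 0 0 0 1" --pt "0 0 0 0 0 0 1" --pt "0 0 0 0 0 0 1" --pt "0 0 0 0 0 0 1"

```text
time: 16.92
ee_pos: [0.5092, 0.4111, 0.2724]
tool_rot: [-1.498, -0.56, 0.554]
wrist_force: [0.1, -0.7, 0.3]
opening: 0.0096
```

Call:
play_rows --pt "0 0 0 0 0 0 1" --pt "0 0 0 0 0 0 1" --pt "0 0 0 0 0 0 1" --pt "0 0 0 0 0 0 1" --pt "0 0 0 0 0 0 1" --pt "0 0 0 0 0 0 1" --pt "0 0 0 0 0 0 1" --pt "0 0 0 0 0 0 1" --pt "0 0 0 0 0 0 1" --pt "0 0 0 0 0 0 1"

```text
time: 17.75
ee_pos: [0.5092, 0.411, 0.2724]
tool_rot: [-1.498, -0.56, 0.554]
wrist_force: [0.1, -0.6, -0.9]
opening: 0.0098
```

```bash
python3 m.py b9;python3 -c "
from h import *
shot('wrist','w10')"
```

```text
t 17.75 p [0.5092 0.411  0.2724] yaw(toolx) 40.81 tilt [0.0037 0.0015] q [-0.3   1.05 -0.92  1.55  0.94  1.03  0.78] F [ 0.12 -0.56 -0.89] T [ 0.09 -0.15 -0.13] op 0.0098
side shift px -1.0 rms 63.6 vs0 63.7 z [0.1576 0.1434]
scene shift px -0.1 rms 83.4 vs0 83.4 z [0.1141 0.1068]
```

View pics/w10.png

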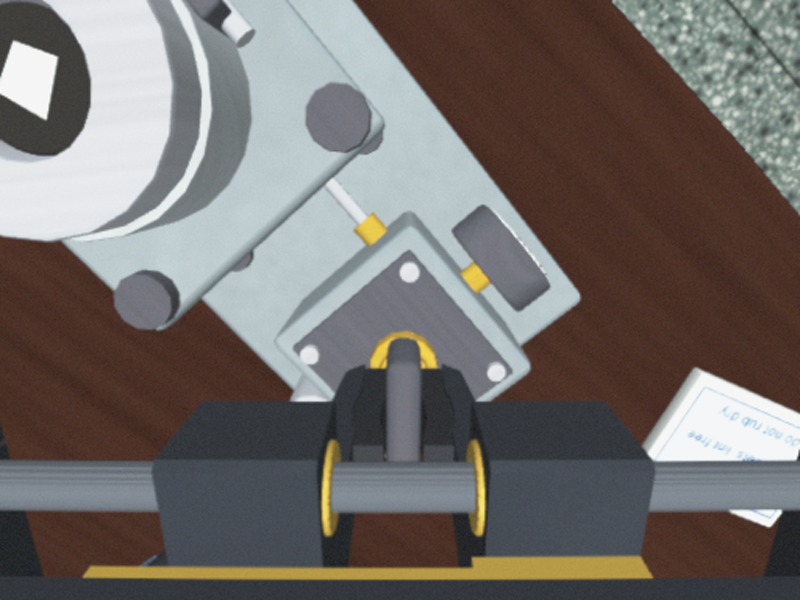

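View pics/b9side_c.png

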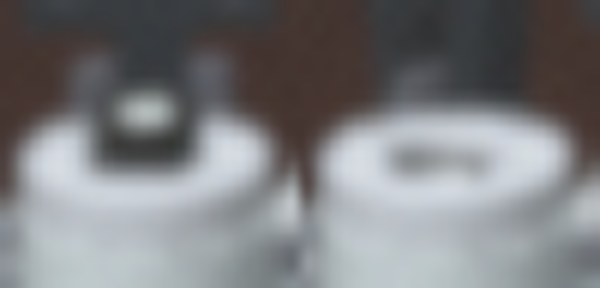

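The wrist camera sees the sample, with its white label at (30,80), so I can read its height by depth. At full travel the top should be at z = 0.127.

```bash
cat > wd.py <<'E'
import sys
from h import *
c=shot('wrist',sys.argv[1]);Q=cloud(c)
m=Q[44:75,3:28,2];print("t",manip.get_obs()["time"],"label z",np.round(np.percentile(m,[10,50,90]),4),"rim z",np.median(Q[60:90,75:100,2]).round(4))
E
python3 wd.py w11
```

```text
t 17.95 label z [0.1436 0.1444 0.1453] rim z 0.1509
```

Call:
play_rows --pt "0 0 0 0 0 0 1" --pt "0 0 0 0 0 0 1" --pt "0 0 0 0 0 0 1" --pt "0 0 0 0 0 0 1" --pt "0 0 0 0 0 0 1" --pt "0 0 0 0 0 0 1" --pt "0 0 0 0 0 0 1" --pt "0 0 0 0 0 0 1" --pt "0 0 0 0 0 0 1" --pt "0 0 0 0 0 0 1"

```text
time: 18.78
ee_pos: [0.5092, 0.4111, 0.2724]
tool_rot: [-1.498, -0.56, 0.554]
wrist_force: [0.8, 0.3, -0.5]
opening: 0.01
```

```bash
python3 wd.py w12
```

```text
t 18.8333 label z [0.1404 0.1412 0.142 ] rim z 0.1509
```

Call:
play_rows --pt "0 0 0 0 0 0 1" --pt "0 0 0 0 0 0 1" --pt "0 0 0 0 0 0 1" --pt "0 0 0 0 0 0 1" --pt "0 0 0 0 0 0 1" --pt "0 0 0 0 0 0 1" --pt "0 0 0 0 0 0 1" --pt "0 0 0 0 0 0 1" --pt "0 0 0 0 0 0 1" --pt "0 0 0 0 0 0 1"

```text
time: 19.67
ee_pos: [0.5093, 0.411, 0.2724]
tool_rot: [-1.498, -0.56, 0.554]
wrist_force: [0.3, 0.0, -0.2]
opening: 0.0098
```

Call:
play_rows --pt "0 0 0 0 0 0 1" --pt "0 0 0 0 0 0 1" --pt "0 0 0 0 0 0 1" --pt "0 0 0 0 0 0 1" --pt "0 0 0 0 0 0 1" --pt "0 0 0 0 0 0 1" --pt "0 0 0 0 0 0 1" --pt "0 0 0 0 0 0 1" --pt "0 0 0 0 0 0 1" --pt "0 0 0 0 0 0 1"

```text
time: 20.5
ee_pos: [0.5092, 0.411, 0.2724]
tool_rot: [-1.498, -0.56, 0.554]
wrist_force: [0.5, -0.2, 0.4]
opening: 0.0096
```

Call:
play_rows --pt "0 0 0 0 0 0 1" --pt "0 0 0 0 0 0 1" --pt "0 0 0 0 0 0 1" --pt "0 0 0 0 0 0 1" --pt "0 0 0 0 0 0 1" --pt "0 0 0 0 0 0 1" --pt "0 0 0 0 0 0 1" --pt "0 0 0 0 0 0 1" --pt "0 0 0 0 0 0 1" --pt "0 0 0 0 0 0 1"

```text
time: 21.33
ee_pos: [0.5093, 0.411, 0.2724]
tool_rot: [-1.498, -0.56, 0.554]
wrist_force: [0.7, 0.5, -0.7]
opening: 0.01
```

Call:
play_rows --pt "0 0 0 0 0 0 1" --pt "0 0 0 0 0 0 1" --pt "0 0 0 0 0 0 1" --pt "0 0 0 0 0 0 1" --pt "0 0 0 0 0 0 1" --pt "0 0 0 0 0 0 1" --pt "0 0 0 0 0 0 1" --pt "0 0 0 0 0 0 1" --pt "0 0 0 0 0 0 1" --pt "0 0 0 0 0 0 1"

```text
time: 22.17
ee_pos: [0.5093, 0.4111, 0.2724]
tool_rot: [-1.498, -0.56, 0.554]
wrist_force: [-0.4, 0.0, -0.3]
opening: 0.0095
```

```bash
python3 wd.py w13
```

```text
t 22.2167 label z [0.1277 0.1289 0.1311] rim z 0.1509
```

View pics/w13.png

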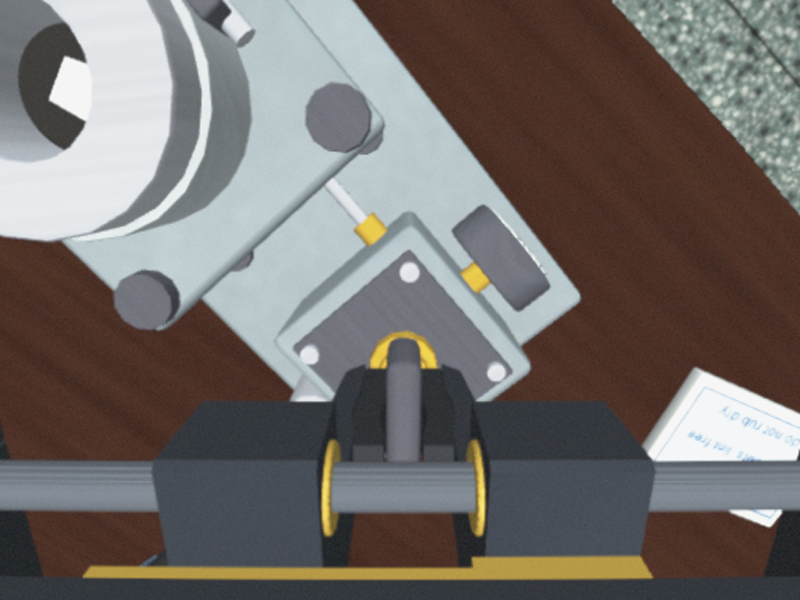

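Nearly down; one more wait.

Call:
play_rows --pt "0 0 0 0 0 0 1" --pt "0 0 0 0 0 0 1" --pt "0 0 0 0 0 0 1" --pt "0 0 0 0 0 0 1" --pt "0 0 0 0 0 0 1" --pt "0 0 0 0 0 0 1" --pt "0 0 0 0 0 0 1" --pt "0 0 0 0 0 0 1" --pt "0 0 0 0 0 0 1" --pt "0 0 0 0 0 0 1"

```text
time: 23.05
ee_pos: [0.5092, 0.411, 0.2724]
tool_rot: [-1.498, -0.56, 0.554]
wrist_force: [0.4, 0.9, -0.9]
opening: 0.0094
```

```bash
sed -i 's/44:75,3:28,2/40:72,36:52,2/' wd.py; python3 wd.py w14; python3 wd.py w15; python3 -c "
from h import *
for f in ['w13','w14','w15']: print(np.percentile(cloud(load(f+'.npz'))[40:72,36:52,2],[10,50,90]).round(4))"
```

```text
t 23.1 label z [0.1271 0.128  0.1288] rim z 0.1509
t 23.15 label z [0.1271 0.128  0.1289] rim z 0.1508
[0.1279 0.1288 0.1296]
[0.1271 0.128  0.1288]
[0.1271 0.128  0.1289]
```

The sample top reads 0.127 and has stopped changing, so the ram is down. Now I'll turn the valve back clockwise and watch the torque.

Call:
play_rows --pt "0 0 0 0 0 0 1" --pt "0 0 0 0 0.04 0 1" --pt "0 0 0 0 0.08 0 1" --pt "0 0 0 0 0.12 0 1" --pt "0 0 0 0 0.16 0 1" --pt "0 0 0 0 0.2 0 1" --pt "0 0 0 0 0.24 0 1" --pt "0 0 0 0 0.28 0 1" --pt "0 0 0 0 0.31 0 1" --pt "0 0 0 0 0.33 0 1"

```text
time: 23.98
ee_pos: [0.5091, 0.4113, 0.2724]
tool_rot: [-1.569, -0.019, 0.012]
wrist_force: [0.4, 0.5, -0.9]
opening: 0.0094
```

```bash
python3 -c "
from h import *
st();tgt([.5093,.411,.2724],-7)"
```

```text
t 23.98 p [0.5091 0.4113 0.2724] yaw(toolx) 1.15 tilt [0.0042 0.0018] q [-0.36  1.   -0.78  1.56  0.83  0.94  0.17] F [ 0.41  0.5  -0.87] T [ 0.15 -0.23  0.29] op 0.0094
T [ 0.003  -0.0001 -0.0034 -0.0009  0.0679  0.0019]
```

Call:
play_rows --pt "0 0 0 0 0.02 0 1" --pt "0 0 0 0 0.04 0 1" --pt "0 0 0 0 0.056 0 1" --pt "0 0 0 0 0.068 0 1"

```text
time: 24.32
ee_pos: [0.509, 0.4113, 0.2724]
tool_rot: [-1.567, 0.093, -0.1]
wrist_force: [0.2, 0.3, -0.2]
opening: 0.0097
```

```bash
python3 -c "
from h import *
st()"
```

```text
t 24.32 p [0.509  0.4113 0.2724] yaw(toolx) -7.03 tilt [0.0046 0.0017] q [-0.38  0.99 -0.75  1.56  0.8   0.92  0.04] F [ 0.22  0.32 -0.21] T [ 0.04 -0.26  0.35] op 0.0097
```

Call:
play_rows --pt "0 0 0 0 0.008 0 1" --pt "0 0 0 0 0.012 0 1" --pt "0 0 0 0 0.012 0 1"

```text
time: 24.57
ee_pos: [0.5089, 0.4114, 0.2724]
tool_rot: [-1.566, 0.112, -0.119]
wrist_force: [-0.3, 0.2, -1.0]
opening: 0.01
```

```bash
python3 -c "
from h import *
st()"
```

```text
t 24.57 p [0.5089 0.4114 0.2724] yaw(toolx) -8.44 tilt [0.0047 0.0016] q [-0.38  0.99 -0.74  1.56  0.8   0.91  0.02] F [-0.33  0.19 -1.02] T [ 0.03 -0.27  0.3 ] op 0.01
```

Call:
play_rows --pt "0 0 0 0 0.012 0 1" --pt "0 0 0 0 0.016 0 1" --pt "0 0 0 0 0.016 0 1" --pt "0 0 0 0 0.016 0 1"

```text
time: 24.9
ee_pos: [0.509, 0.4114, 0.2724]
tool_rot: [-1.564, 0.138, -0.145]
wrist_force: [-0.4, 0.5, -0.3]
opening: 0.0096
```

```bash
python3 -c "
from h import *
st()"
```

```text
t 24.9 p [0.509  0.4114 0.2724] yaw(toolx) -10.35 tilt [0.0048 0.0017] q [-0.38  0.99 -0.73  1.56  0.79  0.91 -0.01] F [-0.42  0.52 -0.33] T [ 0.03 -0.26  0.34] op 0.0096
```

Call:
play_rows --pt "0 0 0 0 0.012 0 1" --pt "0 0 0 0 0.016 0 1" --pt "0 0 0 0 0.016 0 1" --pt "0 0 0 0 0.016 0 1"

```text
time: 25.23
ee_pos: [0.509, 0.4114, 0.2724]
tool_rot: [-1.562, 0.164, -0.172]
wrist_force: [1.2, 0.2, -0.4]
opening: 0.0097
```

```bash
python3 -c "
from h import *
st()"
```

```text
t 25.23 p [0.509  0.4114 0.2724] yaw(toolx) -12.27 tilt [0.0048 0.0016] q [-0.39  0.98 -0.73  1.56  0.78  0.91 -0.03] F [ 1.2   0.18 -0.38] T [ 0.   -0.28  0.29] op 0.0097
```

Call:
play_rows --pt "0 0 0 0 0.012 0 1" --pt "0 0 0 0 0.016 0 1" --pt "0 0 0 0 0.016 0 1" --pt "0 0 0 0 0.016 0 1"

```text
time: 25.57
ee_pos: [0.509, 0.4114, 0.2724]
tool_rot: [-1.56, 0.191, -0.198]
wrist_force: [0.5, 1.1, 0.4]
opening: 0.0098
```

```bash
python3 -c "
from h import *
st()"
```

```text
t 25.57 p [0.509  0.4114 0.2724] yaw(toolx) -14.2 tilt [0.0049 0.0016] q [-0.39  0.98 -0.72  1.56  0.78  0.9  -0.06] F [0.45 1.15 0.4 ] T [ 0.05 -0.26  0.32] op 0.0098
```

Call:
play_rows --pt "0 0 0 0 0.01 0 1" --pt "0 0 0 0 0.012 0 1" --pt "0 0 0 0 0.012 0 1" --pt "0 0 0 0 0.012 0 1"

```text
time: 25.9
ee_pos: [0.5089, 0.4114, 0.2724]
tool_rot: [-1.558, 0.21, -0.218]
wrist_force: [-0.4, 0.7, -0.2]
opening: 0.0093
```

```bash
python3 -c "
from h import *
st();shot('wrist','w16')"
```

```text
t 25.9 p [0.5089 0.4114 0.2724] yaw(toolx) -15.63 tilt [0.005  0.0015] q [-0.39  0.98 -0.71  1.56  0.77  0.9  -0.08] F [-0.38  0.65 -0.16] T [ 0.04 -0.27  0.34] op 0.0093
```

View pics/w16.png

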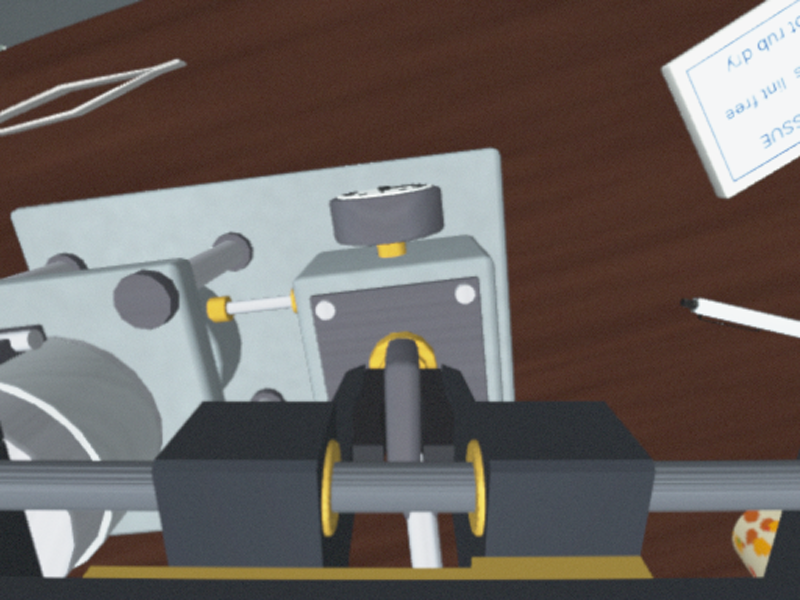

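Call:
play_rows --pt "0 0 0 0 0.01 0 1" --pt "0 0 0 0 0.01 0 1" --pt "0 0 0 0 0.01 0 1"

```text
time: 26.2
ee_pos: [0.5089, 0.4114, 0.2724]
tool_rot: [-1.556, 0.227, -0.234]
wrist_force: [0.5, -0.2, 0.1]
opening: 0.0095
```

```bash
python3 -c "
from h import *
st()
for f in ['w10','w14','w16']:
    c=load(f+'.npz');crop(c,f+'h',225,205,290,300,6)
import cv2
cv2.imwrite('pics/hh.png',np.hstack([cv2.imread(f'pics/{f}h.png')[:, :260] for f in ['w10','w16']]))
"
```

```text
t 26.2 p [0.5089 0.4114 0.2724] yaw(toolx) -16.83 tilt [0.005  0.0015] q [-0.39  0.98 -0.71  1.56  0.77  0.9  -0.1 ] F [ 0.51 -0.19  0.07] T [ 0.05 -0.29  0.35] op 0.0095
```

View pics/hh.png

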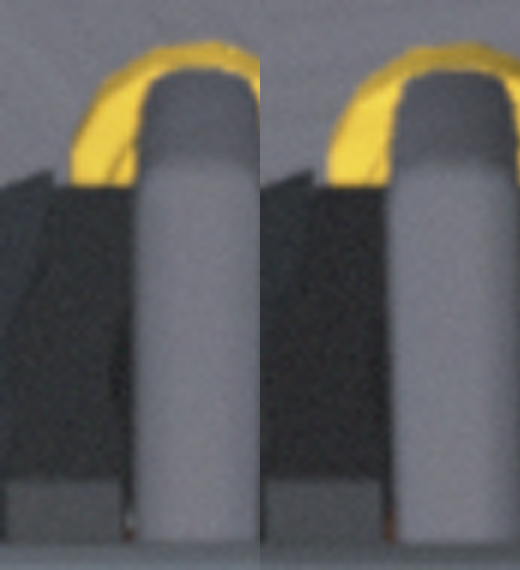

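Call:
play_rows --pt "0 0 0 0 0.01 0 1" --pt "0 0 0 0 0.01 0 1" --pt "0 0 0 0 0.01 0 1"

```text
time: 26.45
ee_pos: [0.5089, 0.4114, 0.2724]
tool_rot: [-1.554, 0.243, -0.251]
wrist_force: [0.4, -0.7, -0.9]
opening: 0.0098
```

```bash
python3 -c "
from h import *
st()"
```

```text
t 26.45 p [0.5089 0.4114 0.2724] yaw(toolx) -18.03 tilt [0.0051 0.0015] q [-0.4   0.98 -0.7   1.56  0.76  0.89 -0.12] F [ 0.42 -0.71 -0.92] T [ 0.02 -0.28  0.4 ] op 0.0098
```

Call:
play_rows --pt "0 0 0 0 0.01 0 1" --pt "0 0 0 0 0.01 0 1" --pt "0 0 0 0 0.01 0 1"

```text
time: 26.7
ee_pos: [0.5089, 0.4115, 0.2724]
tool_rot: [-1.552, 0.259, -0.267]
wrist_force: [1.1, -0.6, -0.7]
opening: 0.0095
```

```bash
python3 -c "
from h import *
st()"
```

```text
t 26.7 p [0.5089 0.4115 0.2724] yaw(toolx) -19.23 tilt [0.0051 0.0015] q [-0.4   0.97 -0.7   1.56  0.76  0.89 -0.14] F [ 1.09 -0.6  -0.66] T [ 0.05 -0.25  0.46] op 0.0095
```

The torque rises at 3 N m/rad past yaw −17°, so the needle is on its seat. I'll unwind the spindle gently, then release.

Call:
play_rows --pt "0 0 0 0 -0.02 0 1" --pt "0 0 0 0 -0.04 0 1" --pt "0 0 0 0 -0.048 0 1" --pt "0 0 0 0 -0.048 0 1"

```text
time: 27.03
ee_pos: [0.5089, 0.4114, 0.2724]
tool_rot: [-1.561, 0.181, -0.189]
wrist_force: [1.0, -0.2, 0.4]
opening: 0.0097
```

```bash
python3 -c "
from h import *
st();tgt([.5092,.411,.36],-13.5)"
```

```text
t 27.03 p [0.5089 0.4114 0.2724] yaw(toolx) -13.5 tilt [0.0048 0.0016] q [-0.39  0.98 -0.72  1.56  0.78  0.9  -0.05] F [ 1.04 -0.23  0.44] T [ 0.05 -0.16  0.25] op 0.0097
T [ 0.009  -1.0952 -0.0014 -0.0013 -0.      0.0021]
```

Call:
play_rows --pt "0 0 0 0 0 0 0.8" --pt "0 0 0 0 0 0 0.6" --pt "0 0 0 0 0 0 0.5" --pt "0 0 0 0 0 0 0.4" --pt "0 0 0 0 0 0 0.3" --pt "0 0 0 0 0 0 0.2" --pt "0 -0.2 0 0 0 0 0" --pt "0 -0.5 0 0 0 0 0" --pt "0 -1 0 0 0 0 0" --pt "0 -1 0 0 0 0 0"

```text
time: 27.87
ee_pos: [0.5092, 0.4136, 0.3595]
tool_rot: [-1.55, 0.177, -0.193]
wrist_force: [1.4, 1.7, -0.0]
opening: 0.0741
```

```bash
python3 -c "
from h import *
st();shot('wrist','w17')
c=load('w17.npz');Q=cloud(c)
m=(abs(Q[...,2]-.134)<.006)&(abs(Q[...,0]-.51)<.024)&(abs(Q[...,1]-.41)<.025);q=Q[m]
print(m.sum(),q.mean(0),cv2.minAreaRect(q[:,:2].astype(np.float32)),cv2.fitLine(q[:,:2].astype(np.float32),cv2.DIST_HUBER,0,.01,.01).ravel())
"
```

```text
t 27.87 p [0.5092 0.4136 0.3595] yaw(toolx) -13.54 tilt [0.0115 0.0111] q [-0.36  0.88 -0.79  1.5   0.69  1.04  0.02] F [ 1.36  1.71 -0.01] T [ 0.17 -0.18 -0.04] op 0.0741
832 [0.50818181 0.41073253 0.13399924] ((0.5094707012176514, 0.4103941321372986), (0.009994903579354286, 0.045133598148822784), 81.14588928222656) [ 0.988154   -0.15346551  0.5081818   0.41073254]
```

View pics/w17.png

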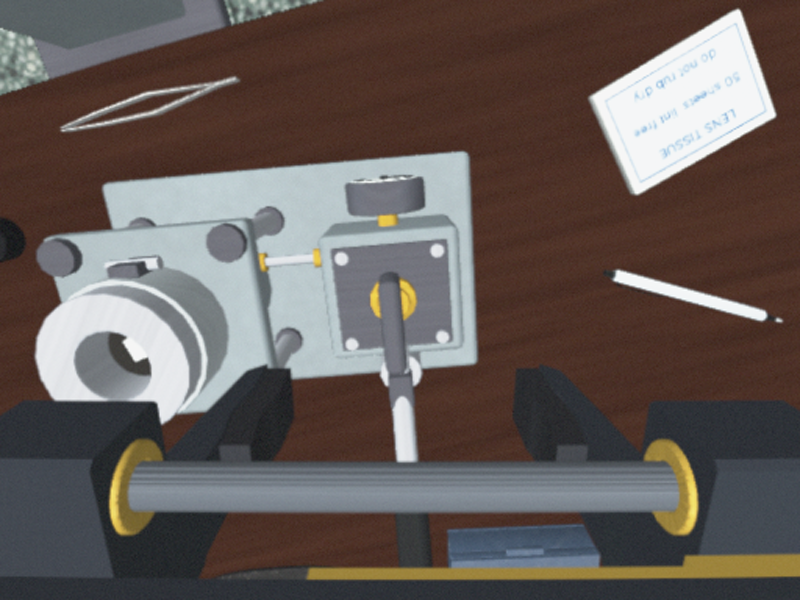

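Released, the handle springs back to −8.8°, parallel to the press's x axis (about −8.6°), so the valve is shut. The bore shows the sample deep inside at (130,348). Next is the punch.

```bash
python3 -c "
from h import *
tgt([.459,.350,.439],0)
for n in ['scene0','side0']:
    c=load(n+'.npz');Q=cloud(c);p=c['p'].astype(int)
    ws=(Q[...,0]>.3)&(Q[...,0]<.8)&(Q[...,1]<-.05)&(Q[...,1]>-.6)&(Q[...,2]>.02)&(Q[...,2]<.07)
    for nm,m in [('turq',ws&(p[...,1]>p[...,0]+60)),('purp',ws&(p[...,2]>p[...,1]+50)&(p[...,0]>p[...,1]+30))]:
        k,l,s,ce=cv2.connectedComponentsWithStats(m.astype(np.uint8))
        for i in range(1,k):
            if s[i,4]>20: print(n,nm,np.median(Q[l==i],0).round(3))
    m=ws&(abs(Q[...,0]-.44)<.04)&(abs(Q[...,1]+.25)<.04)
    print('punch',Q[m].mean(0), cv2.minEnclosingCircle(Q[m][:,:2].astype(np.float32)))
    m2=m&(Q[...,2]>.053);print('top',m2.sum(),Q[m2].mean(0))
"
```

```text
T [-0.4149 -1.0415 -0.8991 -0.0044 -0.1127  0.0042]
scene0 turq [ 0.593 -0.215  0.032]
scene0 turq [ 0.521 -0.262  0.031]
scene0 purp [ 0.649 -0.285  0.032]
punch [ 0.43063874 -0.24907936  0.03552712] ((0.4348144233226776, -0.24701663851737976), 0.02403843402862549)
top 49 [ 0.43639532 -0.2475218   0.05418053]
side0 turq [ 0.599 -0.222  0.032]
side0 turq [ 0.528 -0.268  0.033]
side0 purp [ 0.653 -0.29   0.032]
punch [ 0.43719741 -0.25487601  0.03710563] ((0.43963733315467834, -0.24849337339401245), 0.024703726172447205)
top 72 [ 0.43765784 -0.24874948  0.05585383]
```

Call:
play_rows --pt "-0.15 -0.35 -0.3 -0.004 -0.05 0.004 0" --pt "-0.3 -0.7 -0.6 -0.004 -0.1 0.004 0" --pt "-0.41 -1 -0.9 -0.004 -0.113 0.004 0" --pt "-0.41 -1 -0.9 -0.004 -0.113 0.004 0"

```text
time: 28.25
ee_pos: [0.4577, 0.3479, 0.439]
tool_rot: [-1.57, -0.004, -0.001]
wrist_force: [0.2, 0.3, 0.4]
opening: 0.0882
```

Call:
play_rows --pt "-0.3 -0.35 -0.35 0 0 0 0" --pt "-0.5 -0.7 -0.7 0 0 0 0" --pt "-0.75 -1 -1 0 0 0 0"

```text
time: 28.5
ee_pos: [0.4012, 0.2713, 0.5134]
tool_rot: [-1.571, -0.001, -0.0]
wrist_force: [0.6, -0.6, 1.5]
opening: 0.0883
```

```bash
python3 -c "
from h import *
st();tgt([.38,.18,.55],0)"
```

```text
t 28.5 p [0.4012 0.2713 0.5134] yaw(toolx) 0.05 tilt [ 0.001  -0.0006] q [-0.04  0.52 -1.04  1.79  0.5   1.12  0.33] F [ 0.57 -0.58  1.54] T [-0.02 -0.22  0.03] op 0.0883
T [-2.652e-01 -4.565e-01 -1.141e+00  3.000e-04  4.000e-04  5.000e-04]
```

Call:
play_rows --pt "-0.15 -0.3 -0.4 0 0 0 0" --pt "-0.26 -0.45 -0.8 0 0 0 0" --pt "-0.26 -0.45 -1 0 0 0 0"

```text
time: 28.75
ee_pos: [0.3794, 0.1893, 0.5506]
tool_rot: [-1.573, -0.002, -0.003]
wrist_force: [-0.1, -0.6, 0.8]
opening: 0.0883
```

Call:
play_rows --pt "0 0 -0.45 0 0 0 0" --pt "0 0 -0.9 0 0 0 0" --pt "0 0 -1 0 0 0 0"

```text
time: 29.0
ee_pos: [0.3799, 0.1037, 0.5492]
tool_rot: [-1.578, 0.007, -0.008]
wrist_force: [-0.5, -0.3, -0.8]
opening: 0.0881
```

Call:
play_rows --pt "0 0 -0.45 0 0 0 0" --pt "0 0 -0.9 0 0 0 0" --pt "0 0 -1 0 0 0 0"

```text
time: 29.25
ee_pos: [0.3795, 0.0183, 0.5483]
tool_rot: [-1.581, 0.017, -0.012]
wrist_force: [-0.5, -1.0, -0.7]
opening: 0.0883
```

```bash
python3 -c "
from h import *
st();tgt([.38,-.05,.55],0)"
```

```text
t 29.25 p [0.3795 0.0183 0.5483] yaw(toolx) -1.08 tilt [-0.0032 -0.0101] q [ 0.72  0.32 -1.19  1.97  0.35  1.08  0.93] F [-0.51 -1.   -0.65] T [ 0.07 -0.14  0.01] op 0.0883
T [ 0.022  -0.0124 -0.8535  0.0049 -0.009  -0.0015]
```

Call:
play_rows --pt "0 0 -0.4 0.005 -0.01 0 0" --pt "0 0 -0.8 0.005 -0.01 0 0" --pt "0 0 -1 0.005 -0.01 0 0"

```text
time: 29.5
ee_pos: [0.3782, -0.065, 0.5482]
tool_rot: [-1.571, 0.005, 0.002]
wrist_force: [0.5, 0.6, -1.0]
opening: 0.0881
```

```bash
python3 -c "
from h import *
st();tgt([.40,-.14,.50],0)"
```

```text
t 29.5 p [ 0.3782 -0.065   0.5482] yaw(toolx) -0.13 tilt [-0.0047  0.0003] q [ 0.94  0.34 -1.2   1.96  0.35  1.09  1.16] F [ 0.49  0.64 -1.03] T [ 0.07 -0.21  0.06] op 0.0881
T [ 2.776e-01  6.010e-01 -9.375e-01 -1.000e-04 -1.100e-03 -2.200e-03]
```

Call:
play_rows --pt "0.15 0.2 -0.4 0 0 -0.002 0" --pt "0.28 0.4 -0.8 0 0 -0.002 0" --pt "0.35 0.6 -1 0 0 -0.002 0"

```text
time: 29.75
ee_pos: [0.407, -0.1486, 0.4984]
tool_rot: [-1.571, 0.006, -0.006]
wrist_force: [0.4, -1.0, 0.8]
opening: 0.0882
```

Call:
play_rows --pt "0.15 0.4 -0.4 0 0 0 0" --pt "0.28 0.8 -0.8 0 0 0 0" --pt "0.35 1 -1 0 0 0 0" --pt "0.35 1 -1 0 0 0 0"

```text
time: 30.08
ee_pos: [0.4342, -0.2338, 0.4123]
tool_rot: [-1.568, 0.019, -0.006]
wrist_force: [-0.0, -0.1, -0.5]
opening: 0.088
```

```bash
python3 -c "
from h import *
st();shot('wrist','w20');tgt([.438,-.249,.35],0)"
```

```text
t 30.08 p [ 0.4342 -0.2338  0.4123] yaw(toolx) -0.89 tilt [-0.0081  0.0026] q [ 0.99  0.66 -0.98  1.92  0.68  0.94  1.23] F [-0.04 -0.07 -0.51] T [-0.01 -0.11 -0.03] op 0.088
T [ 0.0523  0.8084 -0.2299 -0.0017 -0.0059 -0.0026]
```

View pics/w20.png

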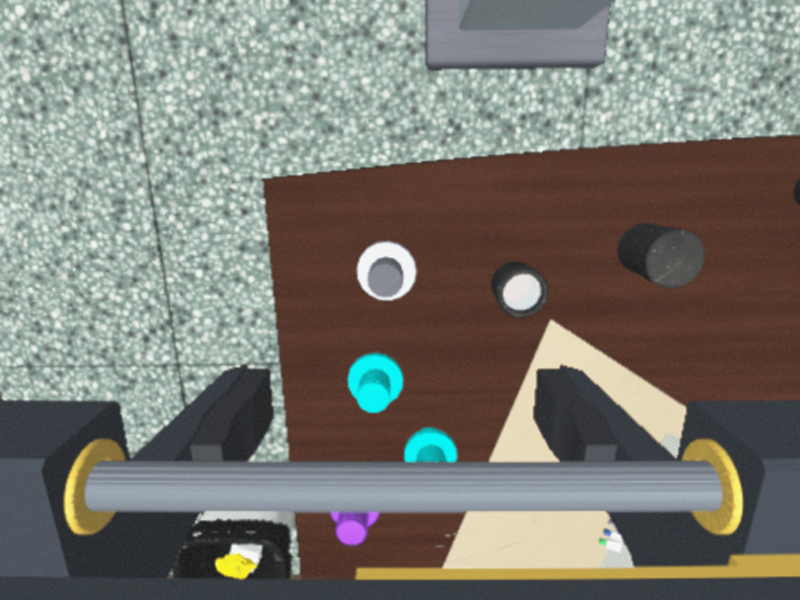

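The steel punch with a grey grip is at (386,272), seen from above. The turquoise pieces (375,383), (430,450) and the purple one (352,520) are decoys, and the loupe is at (520,290). I'll confirm with a crop and measure.

```bash
python3 - <<'E'
from h import *
c=load("w20.npz");Q=cloud(c)
m=(abs(Q[...,0]-.438)<.03)&(abs(Q[...,1]+.249)<.03)&(abs(Q[...,2]-.056)<.005)
print(m.sum(),Q[m].mean(0),cv2.minEnclosingCircle(Q[m][:,:2].astype(np.float32)))
m=(abs(Q[...,0]-.438)<.03)&(abs(Q[...,1]+.249)<.03)&(abs(Q[...,2]-.026)<.004)
print(m.sum(),cv2.minEnclosingCircle(Q[m][:,:2].astype(np.float32)))
crop(c,"c20",215,140,285,205,10)
E
```

```text
420 [ 0.43847529 -0.24731852  0.05647085] ((0.4393148422241211, -0.24751663208007812), 0.01334257423877716)
598 ((0.4391195774078369, -0.24759447574615479), 0.022994451224803925)
```

View pics/c20.png

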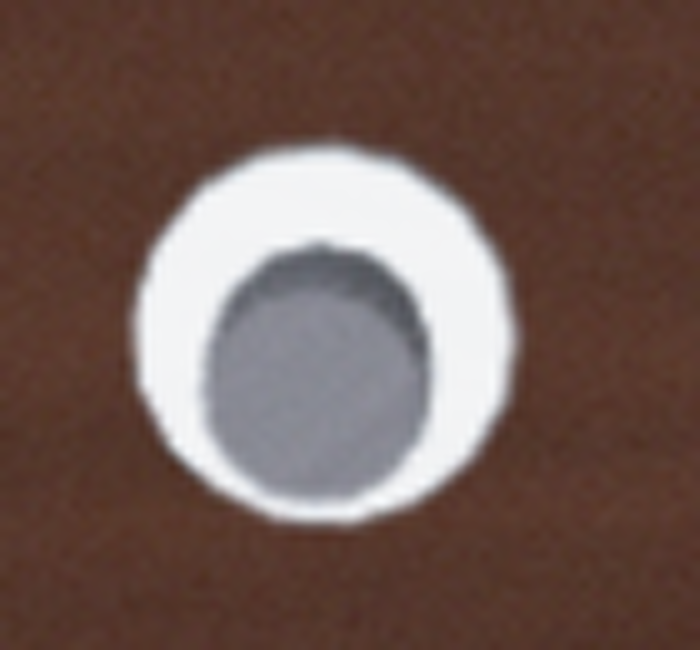

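```bash
python3 -c "
from h import *
tgt([.439,-.2475,.335],0)"
```

```text
T [ 0.0656  0.9959 -0.2116 -0.0017 -0.0059 -0.0026]
```

Call:
play_rows --pt "0.03 0.4 -0.1 -0.002 -0.006 -0.003 0" --pt "0.066 0.8 -0.21 -0.002 -0.006 -0.003 0" --pt "0.066 1 -0.21 -0.002 -0.006 -0.003 0" --pt "0.066 1 -0.21 -0.002 -0.006 -0.003 0"

```text
time: 30.47
ee_pos: [0.4385, -0.2462, 0.3323]
tool_rot: [-1.569, 0.002, 0.004]
wrist_force: [0.4, 0.6, -0.3]
opening: 0.0883
```

```bash
python3 -c "
from h import *
st();tgt([.439,-.2475,.258],0)"
```

```text
t 30.47 p [ 0.4385 -0.2462  0.3323] yaw(toolx) 0.07 tilt [-0.0036  0.0023] q [ 0.93  0.78 -0.87  1.98  0.85  0.8   1.13] F [ 0.38  0.63 -0.31] T [ 0.03 -0.1   0.02] op 0.0883
T [ 9.300e-03  9.284e-01 -1.810e-02 -1.100e-03  6.000e-04 -1.700e-03]
```

Call:
play_rows --pt "0.01 0.4 -0.02 -0.001 0 -0.002 0" --pt "0.01 0.75 -0.02 -0.001 0 -0.002 0" --pt "0.01 0.93 -0.02 -0.001 0 -0.002 0" --pt "0.01 0.93 -0.02 -0.001 0 -0.002 0"

```text
time: 30.8
ee_pos: [0.4393, -0.2463, 0.2571]
tool_rot: [-1.569, -0.001, 0.003]
wrist_force: [-0.2, -0.4, 0.6]
opening: 0.0883
```

```bash
python3 -c "
from h import *
st();tgt([.439,-.2475,.195],0);shot('wrist','w21')"
```

```text
t 30.8 p [ 0.4393 -0.2463  0.2571] yaw(toolx) 0.16 tilt [-0.0012  0.0017] q [ 0.86  0.89 -0.75  2.03  1.03  0.66  0.98] F [-0.22 -0.35  0.64] T [ 0.01 -0.17  0.  ] op 0.0883
T [-2.500e-03  7.762e-01 -1.630e-02 -8.000e-04  1.300e-03 -6.000e-04]
```

View pics/w21.png

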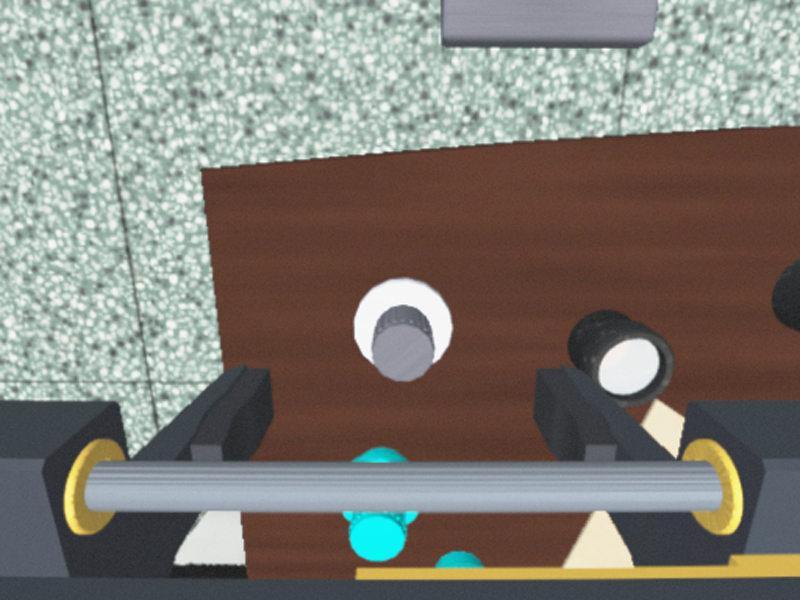

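Call:
play_rows --pt "0 0.3 -0.016 -0.001 0.001 -0.001 0.2" --pt "0 0.6 -0.016 -0.001 0.001 -0.001 0.3" --pt "0 0.78 -0.016 -0.001 0.001 -0.001 0.4" --pt "0 0.78 -0.016 -0.001 0.001 -0.001 0.5" --pt "0 0.78 -0.016 -0.001 0.001 -0.001 0.5" --newtons 10

```text
time: 31.27
ee_pos: [0.4409, -0.2472, 0.1977]
tool_rot: [-1.572, -0.005, -0.003]
wrist_force: [-0.8, 0.3, -0.4]
opening: 0.057
```

```bash
python3 -c "
from h import *
st();tgt([.439,-.2475,.195],0);shot('wrist','w22')"
```

```text
t 31.27 p [ 0.4409 -0.2472  0.1977] yaw(toolx) 0.06 tilt [ 0.0052 -0.0014] q [ 0.8   0.98 -0.64  2.04  1.2   0.56  0.83] F [-0.77  0.27 -0.45] T [ 0.1  -0.13  0.01] op 0.057
T [-0.0233  0.0334 -0.0033  0.0007  0.0005  0.0025]
```

View pics/w22.png

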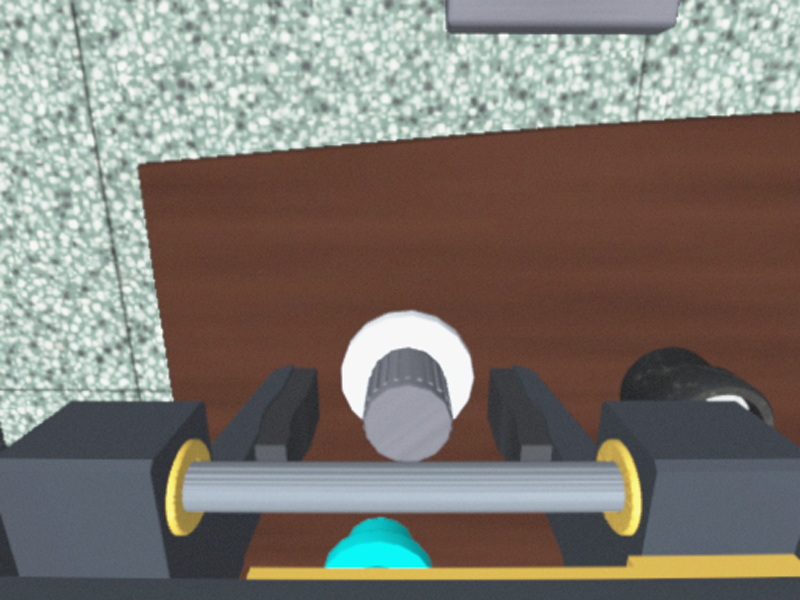

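The punch grip (407,410) is centred between the fingers. I'll make a small correction, then close.

Call:
play_rows --pt "-0.023 0.033 -0.003 0.001 0 0.0025 0.6" --pt "-0.023 0.033 -0.003 0.001 0 0.0025 0.7" --pt "-0.023 0.033 -0.003 0.001 0 0.0025 1" --pt "-0.023 0.033 -0.003 0.001 0 0.0025 1" --pt "-0.023 0.033 -0.003 0.001 0 0.0025 1" --pt "-0.023 0.033 -0.003 0.001 0 0.0025 1" --pt "-0.023 0.033 -0.003 0.001 0 0.0025 1" --pt "-0.023 0.033 -0.003 0.001 0 0.0025 1" --newtons 25

```text
time: 31.98
ee_pos: [0.4394, -0.2474, 0.1959]
tool_rot: [-1.57, -0.003, -0.0]
wrist_force: [0.1, 0.7, 5.8]
opening: 0.0252
```

```bash
python3 -c "
from h import *
st();tgt([.439,-.2475,.275],0)"
```

```text
t 31.98 p [ 0.4394 -0.2474  0.1959] yaw(toolx) 0.08 tilt [0.0018 0.0004] q [ 0.8   0.98 -0.64  2.05  1.2   0.56  0.83] F [0.06 0.69 5.83] T [ 0.11 -0.06  0.01] op 0.0252
T [-3.300e-03 -9.889e-01 -1.200e-03 -2.000e-04  7.000e-04  9.000e-04]
```

Call:
play_rows --pt "0 -0.2 0 0 0 0 1" --pt "0 -0.5 0 0 0 0 1" --pt "0 -0.8 0 0 0 0 1" --pt "0 -1 0 0 0 0 1"

```text
time: 32.32
ee_pos: [0.4392, -0.2474, 0.2771]
tool_rot: [-1.57, -0.002, -0.0]
wrist_force: [1.2, 0.1, -2.1]
opening: 0.0255
```

Call:
play_rows --pt "-0.1 -0.4 0.1 0 0 0 1" --pt "-0.2 -0.7 0.2 0 0 0 1" --pt "-0.3 -1 0.3 0 0 0 1"

```text
time: 32.57
ee_pos: [0.4142, -0.2232, 0.3579]
tool_rot: [-1.57, -0.001, 0.0]
wrist_force: [0.2, -0.4, -1.9]
opening: 0.0254
```

```bash
python3 -c "
from h import *
st();tgt([.39,-.16,.42],0);shot('wrist','w23')"
```

```text
t 32.57 p [ 0.4142 -0.2232  0.3579] yaw(toolx) 0.07 tilt [0.0005 0.0004] q [ 0.94  0.71 -0.9   2.05  0.8   0.78  1.12] F [ 0.16 -0.42 -1.9 ] T [-0.   -0.23  0.  ] op 0.0254
T [-3.018e-01 -7.763e-01  7.911e-01 -2.000e-04  5.000e-04  2.000e-04]
```

View pics/w23.png

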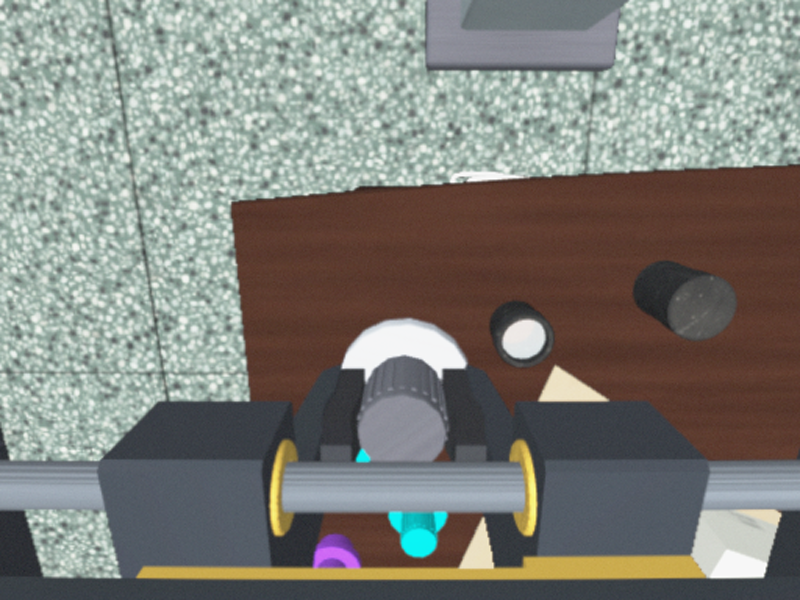

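The punch is held upright, flange at (403,345). Carrying it back round the microscope.

Call:
play_rows --pt "-0.15 -0.4 0.4 0 0 0 1" --pt "-0.25 -0.7 0.8 0 0 0 1" --pt "-0.4 -1 1 0 0 0 1"

```text
time: 32.87
ee_pos: [0.381, -0.1397, 0.4413]
tool_rot: [-1.57, -0.006, 0.002]
wrist_force: [0.3, -0.0, -1.6]
opening: 0.0255
```

Call:
play_rows --pt "-0.03 -0.3 0.4 0 0 0 1" --pt "-0.07 -0.5 0.8 0 0 0 1" --pt "-0.07 -0.7 1 0 0 0 1"

```text
time: 33.12
ee_pos: [0.3736, -0.0565, 0.4984]
tool_rot: [-1.57, -0.009, 0.005]
wrist_force: [0.1, 0.4, -2.4]
opening: 0.0251
```

Call:
play_rows --pt "0 0 0.4 0 0 0 1" --pt "0 0 0.8 0 0 0 1" --pt "0 0 1 0 0 0 1"

```text
time: 33.37
ee_pos: [0.3723, 0.0265, 0.4988]
tool_rot: [-1.569, -0.013, 0.006]
wrist_force: [-0.5, -0.1, -3.7]
opening: 0.0254
```

```bash
python3 -c "
from h import *
st();tgt([.38,.1,.5],0)"
```

```text
t 33.37 p [0.3723 0.0265 0.4988] yaw(toolx) 0.69 tilt [0.0041 0.0017] q [ 0.64  0.37 -1.14  2.09  0.43  0.93  0.85] F [-0.54 -0.09 -3.69] T [-0.01 -0.19 -0.04] op 0.0254
T [ 1.070e-01 -1.350e-02  9.181e-01 -8.000e-04  5.800e-03  2.000e-03]
```

Call:
play_rows --pt "0 0 0.4 0 0.006 0.002 1" --pt "0 0 0.8 0 0.006 0.002 1" --pt "0 0 1 0 0.006 0.002 1"

```text
time: 33.62
ee_pos: [0.3708, 0.1096, 0.499]
tool_rot: [-1.567, -0.003, 0.002]
wrist_force: [0.7, 0.2, -1.0]
opening: 0.0253
```

Call:
play_rows --pt "0.1 0 0.4 0 0 0 1" --pt "0.2 0 0.8 0 0 0 1" --pt "0.3 0 1 0 0 0 1"

```text
time: 33.87
ee_pos: [0.3942, 0.193, 0.4991]
tool_rot: [-1.565, -0.006, 0.005]
wrist_force: [-1.1, 0.1, -1.9]
opening: 0.0258
```

Call:
play_rows --pt "0.3 0.2 0.4 0 0 0 1" --pt "0.6 0.4 0.8 0 0 0 1" --pt "0.8 0.6 1 0 0 0 1" --pt "0.8 0.6 1 0 0 0 1"

```text
time: 34.2
ee_pos: [0.4599, 0.2765, 0.4475]
tool_rot: [-1.564, -0.004, 0.009]
wrist_force: [1.1, 0.4, -2.5]
opening: 0.0252
```

```bash
python3 -c "
from h import *
st();tgt([.46,.292,.43],0);shot('wrist','w24')"
```

```text
t 34.2 p [0.4599 0.2765 0.4475] yaw(toolx) 0.46 tilt [-0.0032  0.007 ] q [-0.08  0.66 -0.94  1.76  0.6   1.04  0.34] F [ 1.07  0.41 -2.47] T [-0.01 -0.22 -0.05] op 0.0252
T [ 0.0038  0.2201  0.1924 -0.0034  0.0039 -0.0015]
```

View pics/w24.png

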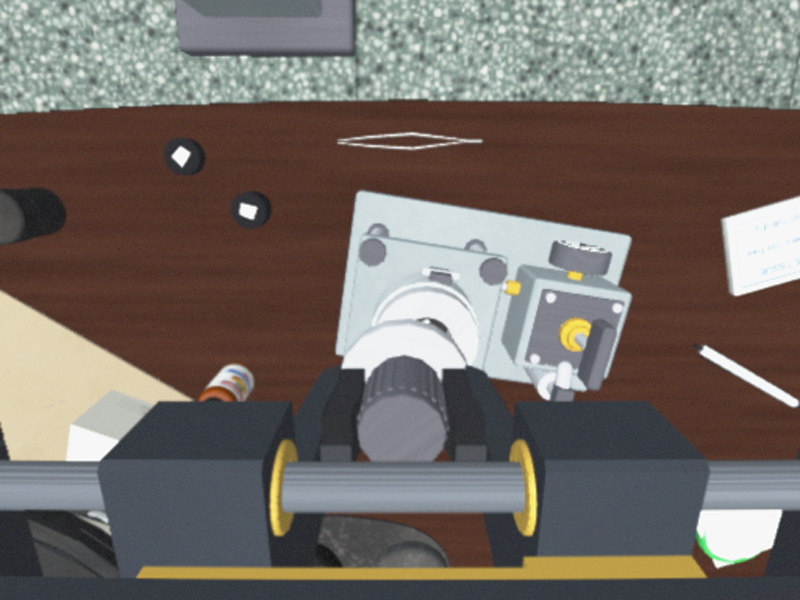

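```bash
python3 - <<'E'
from h import *
o=manip.get_obs();print(o["ee_pos"])
M=R.from_rotvec(o["tool_rot"]).as_matrix()
for f,p,Mx in [("w24",o["ee_pos"],M)]:
    c=load(f+".npz");Q=cloud(c);q=(Q-p)@Mx  # tool coords
    m=(abs(q[...,0])<.03)&(abs(q[...,2])<.0145)&(abs(q[...,1]-.14)<.004)
    print("top",m.sum(),q[m].mean(0),cv2.minEnclosingCircle(q[m][:,[0,2]].astype(np.float32)))
    m=(abs(q[...,0])<.03)&(abs(q[...,2])<.03)&(abs(q[...,1]-.17)<.004)&(c["p"].min(2)>150)
    print("fl",m.sum(),q[m].mean(0),q[m].min(0),q[m].max(0))
    z=q[m]
    # fit circle to outer edge of flange (r=23)
    from scipy.optimize import least_squares
    H=cv2.convexHull(z[:,[0,2]].astype(np.float32))[:,0];H=H[H[:,0]<-.006]
    r=least_squares(lambda a:np.hypot(H[:,0]-a[0],H[:,1]-a[1])-.023,[0,0],loss="soft_l1",f_scale=.0005);print("flange centre tool x,z",r.x,np.abs(r.fun).max())
crop(c,"c24",200,190,320,300,6)
E
```

```text
[0.45839562 0.2748216  0.44864274]
top 2408 [-9.16720030e-04  1.40513351e-01 -3.58399618e-05] ((0.00063990120543167, 0.00014563080912921578), 0.01682242751121521)
fl 1669 [-0.01323905  0.17032881  0.00130721] [-0.02169611  0.16622489 -0.01947647] [-0.00133292  0.1739888   0.02263156]
flange centre tool x,z [0.0014802  0.00136363] 0.0015098718699700503
```

View pics/c24.png

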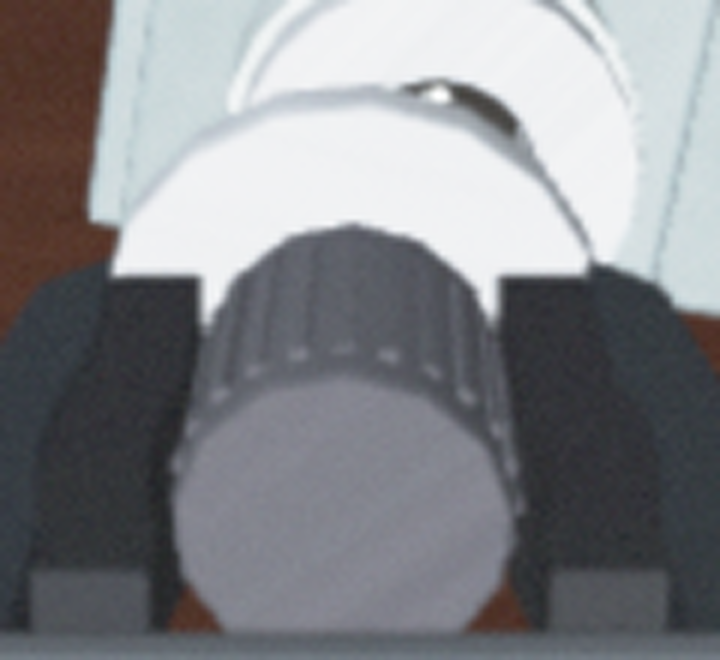

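Punch is centred in the hand to within 1 mm and upright. Moving over the mouth.

```bash
python3 -c "
from h import *
tgt([.4914,.2917,.385],0)"
```

```text
T [ 0.4174  0.7948  0.2039 -0.0022  0.0039 -0.0019]
```

Call:
play_rows --pt "0.2 0.3 0.1 -0.002 0.004 -0.002 1" --pt "0.417 0.6 0.204 -0.002 0.004 -0.002 1" --pt "0.417 0.795 0.204 -0.002 0.004 -0.002 1" --pt "0.417 0.795 0.204 -0.002 0.004 -0.002 1"

```text
time: 34.58
ee_pos: [0.4911, 0.2896, 0.3815]
tool_rot: [-1.576, 0.005, 0.003]
wrist_force: [-1.0, -1.0, -2.8]
opening: 0.0254
```

```bash
python3 -c "
from h import *
st();tgt([.4914,.2917,.352],0)"
```

```text
t 34.58 p [0.4911 0.2896 0.3815] yaw(toolx) -0.07 tilt [-0.0052 -0.0051] q [-0.13  0.77 -0.86  1.74  0.69  0.98  0.3 ] F [-1.04 -1.01 -2.79] T [ 0.01 -0.12  0.02] op 0.0254
T [ 0.006   0.3683  0.0277  0.0025 -0.0006 -0.0025]
```

Call:
play_rows --pt "0.006 0.1 0.028 0.0025 -0.0006 -0.0025 1" --pt "0.006 0.25 0.028 0.0025 -0.0006 -0.0025 1" --pt "0.006 0.36 0.028 0.0025 -0.0006 -0.0025 1" --pt "0.006 0.36 0.028 0.0025 -0.0006 -0.0025 1" --pt "0.006 0.36 0.028 0.0025 -0.0006 -0.0025 1"

```text
time: 35.0
ee_pos: [0.4912, 0.2914, 0.3526]
tool_rot: [-1.571, 0.0, 0.0]
wrist_force: [-0.4, 0.7, -1.1]
opening: 0.025
```

```bash
python3 -c "
from h import *
st();c=shot('side','s30');crop(c,'c30',225,115,285,175,10);shot('wrist','w30');c=shot('scene','z30');crop(c,'c31',180,130,240,190,10);tgt([.4914,.2917,.34],0)"
```

```text
t 35.0 p [0.4912 0.2914 0.3526] yaw(toolx) 0.01 tilt [-0.0003 -0.0006] q [-0.15  0.81 -0.84  1.77  0.74  0.92  0.26] F [-0.42  0.73 -1.09] T [ 0.09 -0.13 -0.  ] op 0.025
T [-0.0011  0.1673 -0.0036 -0.0004  0.      0.0005]
```

View pics/c30.png

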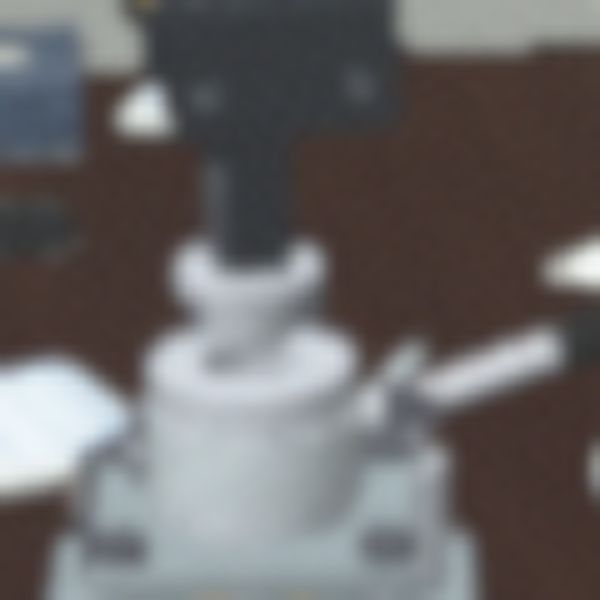

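View pics/c31.png

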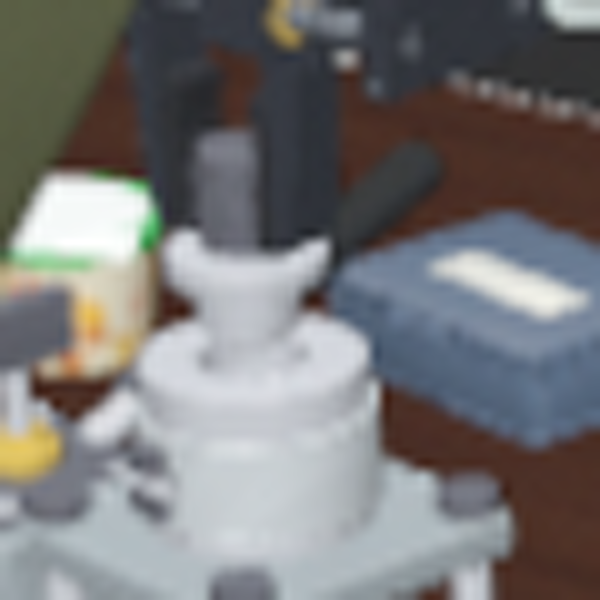

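View pics/w30.png

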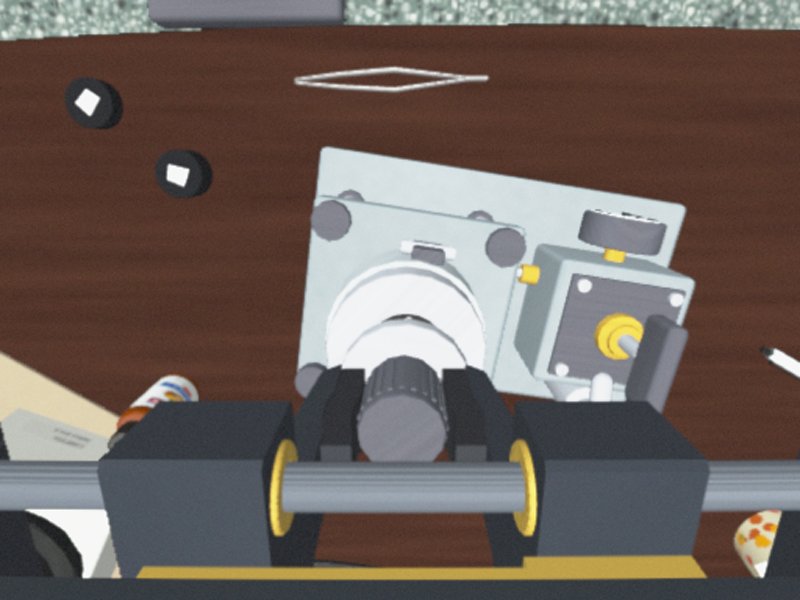

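Both fixed views show the nose over the bore (flange centre about equal to tower centre). Descending slowly.

Call:
play_rows --pt "0 0.04 -0.003 0 0 0 1" --pt "0 0.08 -0.003 0 0 0 1" --pt "0 0.12 -0.003 0 0 0 1" --pt "0 0.15 -0.003 0 0 0 1" --pt "0 0.15 -0.003 0 0 0 1"

```text
time: 35.57
ee_pos: [0.4914, 0.2915, 0.3407]
tool_rot: [-1.571, -0.0, -0.0]
wrist_force: [0.2, -1.2, -2.4]
opening: 0.0252
```

```bash
python3 -c "
from h import *
st();tgt([.4914,.2917,.332],0)"
```

```text
t 35.57 p [0.4914 0.2915 0.3407] yaw(toolx) 0.01 tilt [0.0002 0.0001] q [-0.16  0.82 -0.82  1.78  0.76  0.9   0.24] F [ 0.23 -1.19 -2.36] T [ 0.04 -0.11 -0.  ] op 0.0252
T [ 3.000e-04  1.083e-01  2.700e-03 -0.000e+00  0.000e+00  1.000e-04]
```

Call:
play_rows --pt "0 0.04 0 0 0 0 1" --pt "0 0.08 0 0 0 0 1" --pt "0 0.11 0 0 0 0 1" --pt "0 0.11 0 0 0 0 1"

```text
time: 35.9
ee_pos: [0.4914, 0.2915, 0.3313]
tool_rot: [-1.571, 0.0, 0.0]
wrist_force: [1.2, -0.6, -2.4]
opening: 0.0255
```

Call:
play_rows --pt "0 0.02 0 0 0 0 1" --pt "0 0.04 0 0 0 0 1" --pt "0 0.04 0 0 0 0 1"

```text
time: 36.15
ee_pos: [0.4914, 0.2915, 0.3283]
tool_rot: [-1.571, -0.0, 0.0]
wrist_force: [-0.2, -0.3, 0.0]
opening: 0.0255
```

```bash
python3 -c "
from h import *
st()"
```

```text
t 36.15 p [0.4914 0.2915 0.3283] yaw(toolx) 0.01 tilt [ 0.     -0.0001] q [-0.17  0.84 -0.81  1.79  0.78  0.87  0.23] F [-0.15 -0.35  0.01] T [-0.01 -0.11  0.  ] op 0.0255
```

Force went from −2.4 to 0 N at z = 0.328: the flange is just touching. A gentle press next.

Call:
play_rows --pt "0 0.012 0 0 0 0 1" --pt "0 0.012 0 0 0 0 1" --pt "0 0.012 0 0 0 0 1"

```text
time: 36.4
ee_pos: [0.4913, 0.2916, 0.3281]
tool_rot: [-1.571, -0.001, -0.0]
wrist_force: [-0.7, -1.4, 5.3]
opening: 0.0254
```

```bash
python3 -c "
from h import *
st()"
```

```text
t 36.4 p [0.4913 0.2916 0.3281] yaw(toolx) 0.01 tilt [ 0.0008 -0.0002] q [-0.17  0.84 -0.81  1.79  0.78  0.87  0.23] F [-0.68 -1.35  5.28] T [-0.43  0.11  0.01] op 0.0254
```

Pressed at about 7 N, and it stopped firmly. Releasing and lifting.

Call:
play_rows --pt "0 -0.01 0 0 0 0 0.65" --pt "0 -0.01 0 0 0 0 0.5" --pt "0 -0.01 0 0 0 0 0.3" --pt "0 -0.01 0 0 0 0 0.2" --pt "0 -0.01 0 0 0 0 0.1" --pt "0 -0.01 0 0 0 0 0" --pt "0 -0.2 0 0 0 0 0" --pt "0 -0.5 0 0 0 0 0" --pt "0 -0.9 0 0 0 0 0"

```text
time: 37.15
ee_pos: [0.4909, 0.2909, 0.399]
tool_rot: [-1.574, 0.002, 0.003]
wrist_force: [0.9, 0.0, -0.9]
opening: 0.0823
```

Call:
play_rows --pt "0 -0.4 0 0 0 0 0" --pt "0 -0.8 0 0 0 0 0" --pt "0 -1 0 0 0 0 0" --pt "0 -1 0 0 0 0 0"

```text
time: 37.48
ee_pos: [0.4913, 0.2924, 0.4831]
tool_rot: [-1.569, -0.002, -0.002]
wrist_force: [0.1, -0.1, 0.8]
opening: 0.0885
```

```bash
python3 - <<'E'
from h import *
st();c=shot('wrist','w40');Q=cloud(c)
crop(shot('side','s40'),'c40',225,115,285,175,10)
N=np.float32
m=(abs(Q[...,0]-.491)<.03)&(abs(Q[...,1]-.292)<.03)&(abs(Q[...,2]-.188)<.005);print("top",m.sum(),Q[m].mean(0),cv2.minEnclosingCircle(Q[m][:,:2].astype(N)))
m=(abs(Q[...,0]-.491)<.03)&(abs(Q[...,1]-.292)<.03)&(abs(Q[...,2]-.158)<.0035);print("flange",m.sum(),np.median(Q[m],0),cv2.minEnclosingCircle(Q[m][:,:2].astype(N)))
m=(abs(Q[...,0]-.491)<.036)&(abs(Q[...,1]-.292)<.036)&(abs(Q[...,2]-.15)<.0035);print("rim",m.sum(),np.median(Q[m],0),cv2.minEnclosingCircle(Q[m][:,:2].astype(N)))
m=(abs(Q[...,2]-.134)<.006)&(abs(Q[...,0]-.51)<.024)&(abs(Q[...,1]-.41)<.025);q=Q[m]
print("handle",m.sum(),cv2.minAreaRect(q[:,:2].astype(N)),cv2.fitLine(q[:,:2].astype(N),cv2.DIST_HUBER,0,.01,.01).ravel())
E
```

```text
t 37.48 p [0.4913 0.2924 0.4831] yaw(toolx) 0.02 tilt [0.0026 0.0021] q [-0.1   0.66 -0.94  1.61  0.57  1.17  0.4 ] F [ 0.06 -0.09  0.85] T [ 0.15 -0.12  0.03] op 0.0885
top 613 [0.49012126 0.29055018 0.18846702] ((0.49120405316352844, 0.29062461853027344), 0.013525034300982952)
flange 803 [0.48262468 0.29118878 0.15879133] ((0.4910542666912079, 0.29062819480895996), 0.023020245134830475)
rim 1471 [0.48576921 0.29329585 0.15078075] ((0.49152037501335144, 0.29133522510528564), 0.03291219472885132)
handle 383 ((0.5099158883094788, 0.40950578451156616), (0.009701510891318321, 0.04564028978347778), 81.51557159423828) [ 0.985768   -0.1681113   0.5055898   0.40894634]
```

View pics/w40.png

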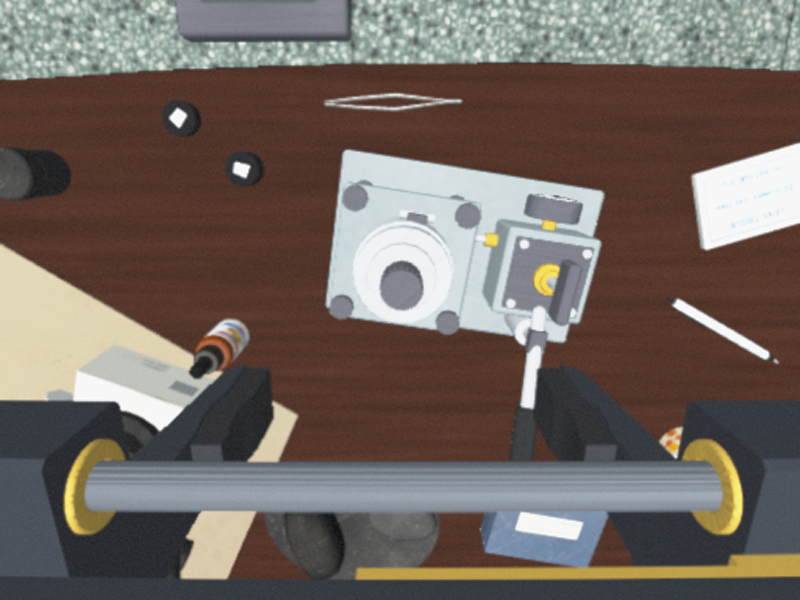

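View pics/c40.png

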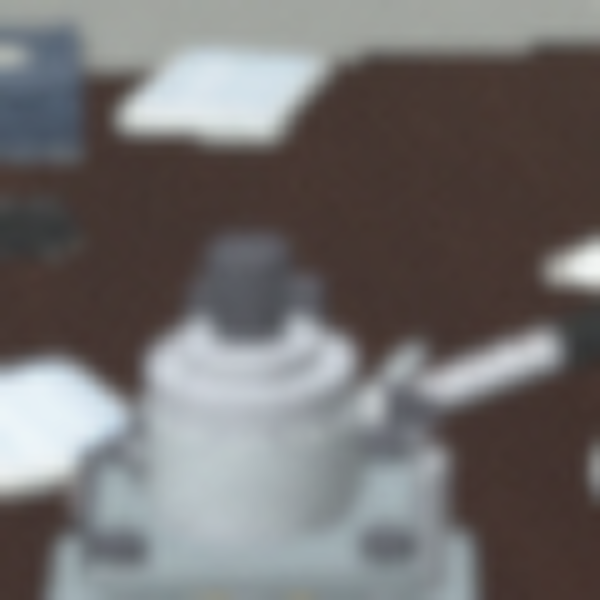

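```bash
python3 -c "
from workcell import manip
print(manip.close_job())"
```

```text
the job is handed in; nothing more can be done
None
```

I handed the job in at 37.5 s of the 72 s allowed. My last checks show the sample down in the mould, the valve shut and the punch seated; `close_job` reported no verdict.

- **Ram and sample:** I opened the valve in steps of about 0.04 rad until the ram cracked loose at about 0.85 rad of handle turn, then held it there. The ram sank at about 3–7 mm/s. The sample's top settled at z ≈ 0.127 m, which is 35 mm down, and stopped changing.
- **Valve:** I turned it back until the torque rose at the spindle's stiffness, peaking at about 0.46 N m. I then partly unwound it before letting go. The handle came to rest parallel to the press's x axis, about −8.8° against −8.6°.
- **Punch:** The flange top reads 0.158 m, which is fully down. Its centre is within about 1 mm of the rim's centre, and it stands upright. I pressed it with about 7 N. Nothing was touching the gripper when I handed in, and the things I could see in the last wrist picture stood where they had been; I did not measure the bystanders again.

**Readings that disagreed:**
- **Friction torque:** It read about 0.1 N m when opening and 0.32 N m when closing, instead of 0.2 both ways.
- **Needle position:** The angle worked out from that torque puts the seat up to about 0.03 rad beyond where the handle came to rest. The needle may therefore be up to 0.03 rad off its seat, still inside the 0.06 allowed.
- **Handle angle:** The last, more distant picture gave between −8.5° and −9.7°, depending on the fit.

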